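# Tighten the wheel nut with the click wrench

### The arm

A 7-joint arm with a two-finger parallel gripper is mounted at the origin on a cart in front of the work surface, level with it; the furniture and walls round the work are solid. World frame = base frame: x ahead of the robot, y to its left, z up, the work surface at z = 0. Lengths are in m, angles in rad, forces in N, time in s.
With the tool pointing down it reaches from about 0.35 to 0.9 m from the base axis. Payload 8.1 kg.
Tool frame: the origin (TCP) lies on the centre line of the jaws, within the pads' length; the fingertips stand 14 mm ahead of it and the grasp point (between the pads) lies 5 mm behind it (arm.tip_reach is the distance from the TCP to the fingertips, in m); z points along the fingers, y is the direction in which the jaws open and shut (so a half turn about z gives the same grasp; the last joint's range is limited). The gripper opens to 92 mm and grips with 3 to 60 N. Pads are 19 mm wide; open, the fingers measure 130 mm over their backs; the gripper's body (75 mm by 190 mm) begins 47 mm behind the grasp point.
Start: joints at [-1.414, 0.434, 0.025, 1.573, -0.012, 1.134, -0.075], TCP at [0.161, 0.604, 0.212] pointing down, gripper open.
Joint ranges: [-2.62, 2.62], [-0.44, 2.09], [-1.27, 1.32], [0.08, 2.57], [-1.32, 4.46], [0.12, 2], [-2.74, 2.74]. Speed limits (rad/s): [2.22, 2.22, 3.01, 3.01, 3.14, 3.14, 3.14].

### API

Orientations are given as a rotation vector (axis times angle).
In Python, from cell import sensors, vision, arm, nets gives the robot as it stands.
- The arm moves only by the shell command python3 -m handwheel 'ROWS' [FORCE]. ROWS is JSON, a list of rows, each an object of numbers: "tx", "ty", "tz": the shift along the tool's x, y, z in cm; "wx", "wy", "wz": the turn, a rotation vector about the tool's x, y, z in degrees; "claw": the opening, from 0 (shut) to 1 (fully open). A call has 1 to 12 rows; each row is the pose to reach, as a shift and turn from the pose commanded when the call began, along the tool's axes at that moment; what a row does not reach only later rows make up. A row lasts 1/12 s, in which the tool goes at most 41.7 mm and 7.16 degrees, less where a joint would pass 70% of its speed; a pose out of reach is approached as far as the arm can. A call with a gripper value outside its range is refused whole. The fingers move at their own pace and stop on an object; FORCE is the grip in N (left out, the last holds). Time passes only in rows, so rows that repeat a pose let the fingers close. It gives the time, the measured TCP pose, the force and the opening at its end, in the units of the state.
- sensors.observe(): the state, without advancing time (a new reading comes with each control period).
- vision.get_image(name): name is "side" or "top"; returns (picture, depth): 384x512x3 uint8, blue, green, red; 384x512 float32, m along the optical axis (not along the pixel's ray), 0 where there is no reading.
- vision.camera_model(name): a dict with "K" (3x3 intrinsics, pixels), "xyz" and "attitude" of the camera in the world. Camera axes: x right, y down, z forward; pixel columns grow to the right and rows downward; lengths in m; the calibration is good to about 2 mm. A picture is of the moment at which its call begins. camera_model takes no time and is no camera call.
- arm.sign_off(): hands the job in, once; it reports no verdict.
Trained networks look in the newest picture that a camera, given by its name, has taken for a name from the list of things; names that differ only in an ending like _2 or _b are one class to them, and where a whole thing is asked for, a point or a joint stands for the part that bears it (a point fixed in the world has none). Each returns a list of dicts, best first, with "score" (0 to 1); they miss things now and then, are a little off and sometimes report something else, mostly with a low value. They report only what shows in the picture. A call takes as long as a camera call.
- nets.cut_out(label, camera): "region" (384x512 bool, what is visible of it) and "uv" ([column, row] in pixels, amid what is visible of it).
The state is a dict: "clock": time; "joints": joint angles; "dq": joint speeds; "joint_efforts": joint torques, N m; "position": TCP position; "ee_rot": TCP orientation; "force": force on the tool from outside, world axes, zero at the start; "ft_torque": the same for the moment, N m; "width": opening from 0.0 (shut) to 1.0 (fully open).
Only numpy, scipy, OpenCV 4.12 (cv2) and the standard library are available. Lean on these libraries where they do the work, as an engineer would, in place of code of your own. Each camera call takes 0.05 s, during which the arm holds its last target.

### The job

Take the click wrench by the square boss on its head and set its socket down fully home on the nut of the wheel. Then turn it clockwise (seen from above) by the handle alone, without holding the head, until the wrench clicks, and stop there without pulling on past the click. Let go so that the wrench is left sitting on the nut, and do not disturb anything else.

Things in the scene. Friction and masses are not known exactly. Their poses are not given: they have to be found in the camera images.
- wrench: click wrench, steel head with green handle, 0.35 to 0.6 kg; lies flat on the worktop at the start, socket down. This is its handle part: origin on the socket's axis level with the socket's rim (while the wrench is straight), x along the handle away from the head, z up. It ends 202 mm from that axis in a round knob 36 mm across.
- boss (a point): centre of the square steel boss on top of the wrench's head, the place to grasp from above: 30 x 30 mm, 34 mm tall (17 mm above and below this point), sides along its x and y. x runs along the handle, away from the head; z up. It lies 51 mm above the socket's rim, on the socket's axis. Below it the head is round, 42 mm across, and the handle leaves lower still.
- socket (a point): centre of the lower rim of the wrench's hexagonal socket: 25.2 mm across flats, 28 mm deep, open downward, about 42 mm across outside. Same axes as the boss; one pair of flats faces along x.
- grip (a point): centre of the wrench's green handle grip: a round bar 25 mm in diameter, 85 mm long along its own x, its middle 150 mm from the socket's axis and 18 mm above the level of the socket's rim. Bare steel shaft of 17 mm diameter from 55 to 105 mm from the socket's axis.
- wrench_head (a joint): breakaway joint of the wrench, a vertical pivot 34 mm from the socket's axis towards the handle, rad. 0 = straight. Rigid until the handle is pulled clockwise with 1.3 N m at the pivot (about 11 N across the grip's middle); then it clicks: it gives way under a pull that stays at about 11 N and rises no more, up to a solid stop at 0.28. Springs back to 0 when let go.
- wrench_flex (a joint): elastic bending of the wrench's shaft at that same pivot, rad: 0.05 per N m of clockwise load on the handle, 0 unloaded. About 0.065 at the click; rises fast once the breakaway joint is on its solid stop. Above 0.12 (2.4 N m, about 20 N across the grip's middle) the nut is over-tightened.
- nut (a point): underside centre of the brass hexagon nut on the wheel, 30 mm above the worktop, on a steel washer 48 mm across. Nut 24 mm across flats, 20 mm tall, and a tapered axle end 6 mm higher (22 to 14 mm across). z up, one pair of flats faces along x: the socket fits when its x is a multiple of 60 degrees (play 5) from the nut's x, and is home when its rim meets the washer, at this point.
- wheel_jig: fixed aluminium plate 150 x 150 mm carrying a black-tyred wheel 120 mm across that lies flat, nut up; tyre top 26 mm above the worktop. Origin on the worktop under the wheel's centre. The nut turns clockwise against slight friction (0.2 N m) through an unknown 0.2 to 0.65 rad before it is hard tight.
- jar_1: bystander: small glass jar with a grey lid, 56 mm across, 90 mm tall; origin at the centre of its underside
- cutters_blue: bystander: blue-handled cutters lying flat, 52 x 169 mm, 14 mm high; origin at the centre of the underside
- offcut_2: bystander: thin pine offcut lying flat, 32 x 200 mm, 19 mm high; origin at the centre of the underside
- screwdriver_red: bystander: red-handled screwdriver lying flat, 30 x 214 mm, 33 mm high; origin at the centre of the underside

How it is judged:
On the way, in this order (a step that is already met when the one before it is completed fails the run):
1. the socket is fully home on the nut (horizontal distance between socket and nut below 0.004 m and distance between socket and nut below 0.005 m), for 0.2 s.
2. with the socket on the nut and the head not held, the wrench clicks (breakaway joint past 0.08 rad) (value of joint wrench_head above 0.08 rad and distance between socket and nut below 0.008 m and contact force between the fingers and wrench_head below 0.5 N), for 0.05 s.
At the end, for the whole second after the job is handed in: the wrench has clicked, has sprung back straight (joint below 0.04 rad), sits at rest on the nut with its socket rim centre within 8 mm of the nut's underside centre, and is let go (distance between socket and nut below 0.008 m and value of joint wrench_head below 0.04 rad and angular speed of wrench below 0.1 rad/s and velocity of joint wrench_head below 0.1 rad/s); the robot touches nothing.
It fails at once if the nut is over-tightened: pulled on past the click until the shaft bends more than 0.12 rad (2.4 N m) (value of joint wrench_flex above 0.12 rad).
It fails at once if a bystander is moved by more than 25 mm (distance of any of jar_1, cutters_blue, offcut_2, screwdriver_red from where it was at the start of the episode above 0.025 m).
It also fails if it takes over 67 s, if anything falls off the work surface, if the arm or the gripper's body presses on something with over 40 N, if the wrist force passes 120 N, or if a joint passes its speed limit or range.

## Working session

There is one attempt and no reset: what is moved stays moved. The work goes in short steps, Python scripts to look and compute and a shell command to move; the robot and the scene stay as the last step left them, time stands still between calls to the robot, and variables do not carry over. Pictures are saved under pics/ and viewed, and the job is handed in when it is done.

```bash
ls; mkdir -p pics; cat > h.py <<'E'
import numpy as np, cv2, json
from scipy.spatial.transform import Rotation as R
from cell import sensors, vision, arm, nets
def cam(n):
    m=vision.camera_model(n); K=np.array(m["K"]); t=np.array(m["xyz"]); a=np.array(m["attitude"],float)
    Rm = a if a.shape==(3,3) else (R.from_rotvec(a).as_matrix() if a.size==3 else R.from_quat(a).as_matrix())
    return K,Rm,t
def w(n,u,v,d):
    K,Rm,t=cam(n); p=np.stack([(u-K[0,2])/K[0,0]*d,(v-K[1,2])/K[1,1]*d,d],-1); return p@Rm.T+t
def proj(n,p):
    K,Rm,t=cam(n); q=(np.atleast_2d(p)-t)@Rm; return np.stack([K[0,0]*q[:,0]/q[:,2]+K[0,2],K[1,1]*q[:,1]/q[:,2]+K[1,2]],-1)
def cloud(n,depth):
    v,u=np.mgrid[0:384,0:512]; return w(n,u.astype(float),v.astype(float),depth.astype(float))
E
python3 - <<'E'
from h import *
s=sensors.observe(); print(s)
for n in("top","side"):
    print(vision.camera_model(n))
    im,d=vision.get_image(n); cv2.imwrite(f"pics/{n}0.png",im); np.savez(f"{n}0.npz",im=im,d=d)
    for l in ("wrench","boss","wheel_jig","jar_1","cutters_blue","offcut_2","screwdriver_red"):
        for r in nets.cut_out(l,n)[:2]:
            m=r["region"]; P=cloud(n,d)[m&(d>0)]
            print(n,l,round(r["score"],2),np.round(r["uv"]),m.sum(),np.round(np.median(P,0),3),np.round(P.min(0),3),np.round(P.max(0),3))
E
```

```text
pics
{'clock': 0.0, 'joints': array([-1.41361163,  0.43522061,  0.02498023,  1.57410648, -0.01157575,
        1.13398854, -0.07512565]), 'dq': array([ 7.08868918e-04,  1.74092017e-05,  9.90884556e-04,  1.81935480e-03,
       -6.67512938e-04, -5.71028184e-05,  4.31962753e-04]), 'joint_efforts': array([ 1.36647395e-03, -6.67841792e+01,  9.85697508e-01, -3.14446235e+01,
       -6.04441040e-02,  4.28821868e-02,  1.77766851e-04]), 'position': array([0.16047749, 0.60349077, 0.21104292]), 'ee_rot': array([-4.07060553e-01, -3.11507147e+00,  2.47879128e-03]), 'force': array([ 0.49330108,  0.2294797 , -0.8203445 ]), 'ft_torque': array([ 0.01598104,  0.01327771, -0.0001773 ]), 'width': 1.0006964667268996}
{'K': array([[410.22433858,   0.        , 249.82747839],
       [  0.        , 410.22433858, 184.76873464],
       [  0.        ,   0.        ,   1.        ]]), 'xyz': array([0.37588685, 0.03622472, 1.480181  ]), 'attitude': array([-2.15191285,  2.20172466, -0.11978662])}
top wrench 0.78 [185. 214.] 371 [0.418 0.241 0.031] [ 0.319  0.203 -0.003] [0.522 0.274 0.075]
top boss 0.46 [192. 189.] 16
[... 1138 characters left out ...]
g 0.57 [225. 182.] 476 [0.449 0.23  0.025] [ 0.312  0.196 -0.002] [0.555 0.328 0.071]
side jar_1 0.83 [258. 146.] 285 [0.661 0.442 0.052] [ 0.638  0.428 -0.004] [0.695 0.489 0.093]
side cutters_blue 0.81 [278. 176.] 203 [0.667 0.233 0.009] [ 0.599  0.213 -0.001] [0.761 0.27  0.016]
side cutters_blue 0.62 [261. 145.] 232 [0.662 0.44  0.049] [0.641 0.428 0.003] [0.695 0.477 0.093]
side offcut_2 0.65 [346. 242.] 307 [ 0.674 -0.25   0.02 ] [ 0.666 -0.322 -0.003] [ 0.71  -0.194  0.034]
side offcut_2 0.61 [306. 294.] 1041 [ 0.48  -0.398  0.018] [ 0.461 -0.476 -0.003] [ 0.507 -0.274  0.023]
side screwdriver_red 0.9 [344. 238.] 234 [ 0.673 -0.24   0.024] [ 0.666 -0.29   0.008] [ 0.692 -0.194  0.034]
```

```bash
python3 - <<'E'
from h import *
a=np.load("top0.npz"); im=a["im"]
cv2.imwrite("pics/t0z.png",cv2.resize(im[100:300,90:410],None,fx=2.5,fy=2.5,interpolation=cv2.INTER_CUBIC))
h=cv2.resize(im[150:250,150:250],(400,400),interpolation=cv2.INTER_CUBIC);g=cv2.resize(im[145:215,250:320],(400,400),interpolation=cv2.INTER_CUBIC)
cv2.imwrite("pics/t0zz.png",np.hstack([h,g]))
b=np.load("side0.npz")["im"]; cv2.imwrite("pics/s0z.png",cv2.resize(b[110:330,160:420],None,fx=2.7,fy=2.7,interpolation=cv2.INTER_CUBIC))
E
```

```text
(no output)
```

View pics/t0z.png

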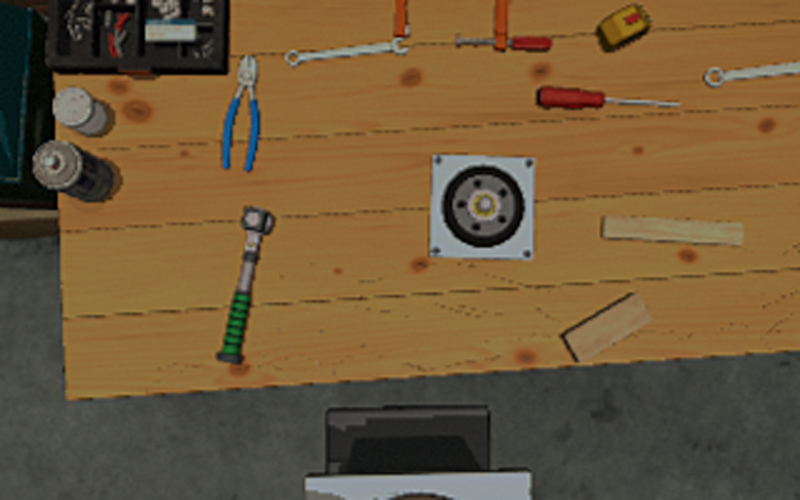

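View pics/t0zz.png

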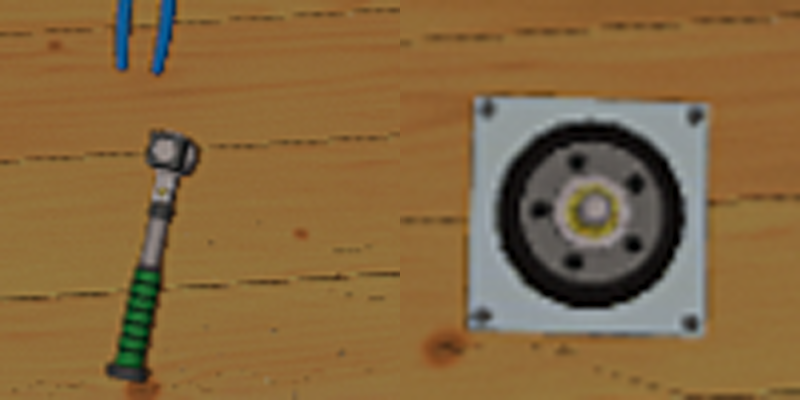

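View pics/s0z.png

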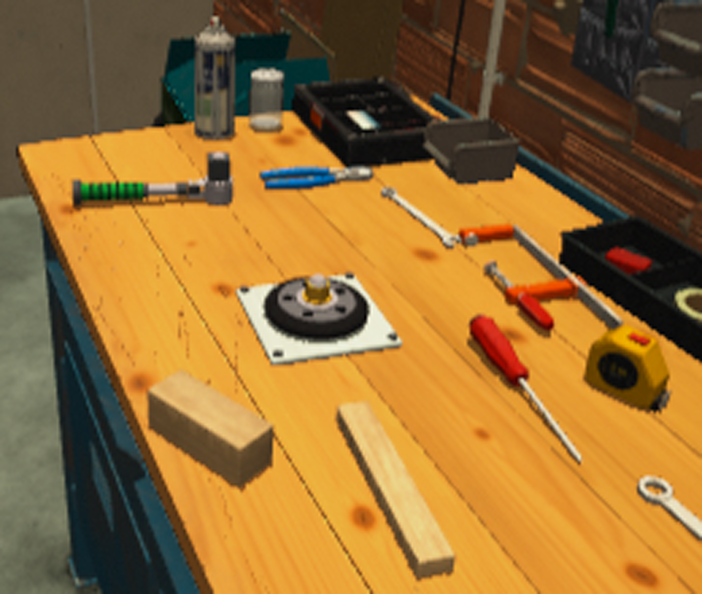

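The top view (t0z crop) shows the wrench with its head at about px (192,188) and its handle running down towards the robot. The wheel and nut are at about px (284,181), and the area around them is clear. Next I refine the poses.

```bash
python3 - <<'E'
from h import *
for n in("top","side"):
    a=np.load(f"{n}0.npz"); im=a["im"]; d=a["d"]; P=cloud(n,d); 
    hsv=cv2.cvtColor(im,cv2.COLOR_BGR2HSV)
    # green grip
    gm=(hsv[...,0]>45)&(hsv[...,0]<85)&(hsv[...,1]>110)&(np.hypot(P[...,0]-.38,P[...,1]-.24)<.15)
    v,u=np.nonzero(gm); 
    K,Rm,t=cam(n)
    def plane(u,v,z):
        q=np.stack([(u-K[0,2])/K[0,0],(v-K[1,2])/K[1,1],np.ones_like(u,float)],-1)@Rm.T; return t+q*((z-t[2])/q[:,2])[:,None]
    X=plane(u*1.,v*1.,0.018); c=X.mean(0); ev=np.linalg.svd(X-c,full_matrices=False)[2][0]
    print(n,"grip",len(u),c.round(4),"yaw away-from-head",np.degrees(np.arctan2(*( -ev if ev[0]>0 else ev)[[1,0]])).round(1))
    m=(P[...,2]>.058)&(np.hypot(P[...,0]-.505,P[...,1]-.215)<.04)
    Q=P[m];print("boss top",m.sum(),Q.mean(0).round(4),np.median(Q,0).round(4),Q.min(0).round(3),Q.max(0).round(3))
    # nut
    r=np.hypot(P[...,0]-.526,P[...,1]+.1)
    for lo,hi in((.018,.033),(.034,.045),(.045,.053),(.053,.065)):
        m=(P[...,2]>lo)&(P[...,2]<hi)&(r<.1);Q=P[m]
        if len(Q): print(" nutz",lo,m.sum(),Q.mean(0).round(4),Q.min(0).round(3),Q.max(0).round(3))
a=np.load("top0.npz");P=cloud("top",a["d"]);print((P[176:187,279:291,2]*1000).round().astype(int))
print((P[180:198,184:202,2]*1000).round().astype(int))
E
python3 - <<'E'
from h import *
a=np.load("top0.npz")["im"]; b=np.load("side0.npz")["im"]
g=cv2.resize(a[165:197,268:300],(640,640)[:2],interpolation=cv2.INTER_NEAREST)[:, :400]
A=cv2.resize(a[169:194,272:297],(400,400),interpolation=cv2.INTER_LANCZOS4)
B=cv2.resize(b[205:235,262:292],(400,400),interpolation=cv2.INTER_LANCZOS4)
cv2.imwrite("pics/nut.png",np.clip(np.hstack([A,B]).astype(float)*1.5,0,255).astype(np.uint8))
E
```

```text
top grip 153 [0.3662 0.2528 0.018 ] yaw away-from-head 167.0
boss top 77 [0.5111 0.2217 0.0693] [0.5111 0.2212 0.0699] [0.494 0.206 0.058] [0.529 0.238 0.077]
 nutz 0.018 720 [ 0.5255 -0.0995  0.0271] [ 0.465 -0.16   0.018] [ 0.594 -0.044  0.033]
 nutz 0.034 48 [ 0.5305 -0.0994  0.0356] [ 0.478 -0.137  0.034] [ 0.568 -0.058  0.041]
 nutz 0.045 19 [ 0.5262 -0.1016  0.0508] [ 0.516 -0.113  0.048] [ 0.537 -0.089  0.053]
 nutz 0.053 24 [ 0.5258 -0.0988  0.057 ] [ 0.515 -0.11   0.053] [ 0.533 -0.089  0.062]
side grip 127 [0.3645 0.2504 0.018 ] yaw away-from-head 167.7
boss top 43 [0.5084 0.2131 0.066 ] [0.5081 0.2102 0.0676] [0.493 0.203 0.058] [0.526 0.234 0.071]
 nutz 0.018 601 [ 0.5198 -0.1183  0.0257] [ 0.467 -0.164  0.018] [ 0.583 -0.047  0.033]
 nutz 0.034 26 [ 0.5229 -0.1108  0.0391] [ 0.515 -0.119  0.034] [ 0.536 -0.099  0.044]
 nutz 0.045 29 [ 0.5231 -0.109   0.049 ] [ 0.514 -0.116  0.045] [ 0.538 -0.096  0.053]
 nutz 0.053 17 [ 0.5248 -0.1058  0.0553] [ 0.516 -0.115  0.053] [ 0.533 -0.097  0.057]
[[36 29 32 37 30 33 32 36 25 30 32 33]
 [26 29 34 37 41 33 33 36 26 28 31 31]
 [33 
[... 1357 characters left out ...]
6   35   36
     6    9    5    3]
 [  -2   -2    4   32   49   62   73   73   70   67   68   41   34   24
    -4    0    3    4]
 [  -2    3   -6    3   32   34   34   38   45   58   49   36   29    9
    -3    1   -4    4]
 [   4    0    3    3   -4   32   31   34   36   40   33   26    6    4
     4    4    1    1]
 [  -2   -2    8    5    6   31   26   27   34   11    0    3   -1    3
    -2    3    0    1]
 [  -3   -2   -2    1   -4   29   35   34   27    9    2   -5    4    2
     4    0    0    1]
 [   0    3   -2    3   27   33   34   29   26   13    3    8    0   -2
    -2    0    6    0]
 [  -1    4    1    9   30   29   32   28   33   11   -2    1    2    3
     2   -2   -1    0]]
```

View pics/nut.png

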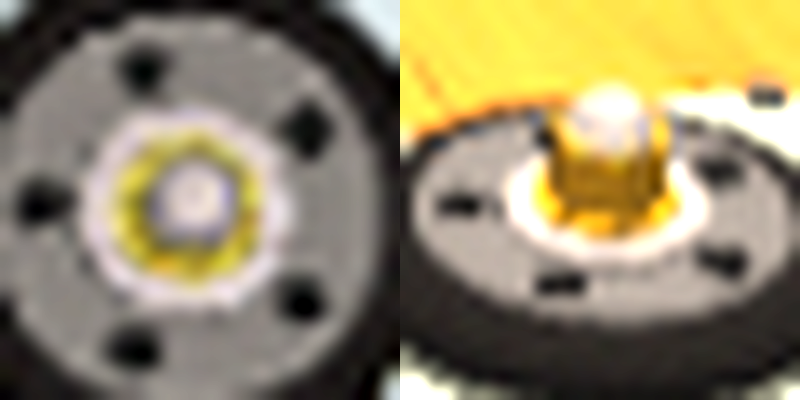

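```bash
cat > fit.py <<'E'
from h import *
from scipy.optimize import minimize
SS=6
CAM={n:cam(n) for n in("top","side")}
def pj(n,p):
    K,Rm,t=CAM[n]; q=(np.atleast_2d(p)-t)@Rm; return np.stack([K[0,0]*q[:,0]/q[:,2]+K[0,2],K[1,1]*q[:,1]/q[:,2]+K[1,2]],-1)
def circ(x,y,z,r,k=40):
    a=np.linspace(0,2*np.pi,k,endpoint=False); return np.stack([x+r*np.cos(a),y+r*np.sin(a),z+0*a],-1)
class Can:
    def __init__(s,n,box): s.n=n; s.box=box; u0,v0,u1,v1=box; s.L=np.zeros(((v1-v0)*SS,(u1-u0)*SS),np.uint8); s.k=0
    def draw(s,pts,hull=True):
        s.k+=1; p=(pj(s.n,pts)-np.array(s.box[:2])+.5)*SS-.5
        if hull: p=cv2.convexHull(p.astype(np.float32))[:,0]
        cv2.fillPoly(s.L,[np.round(p*16).astype(np.int32)],s.k,shift=4)
    def prism(s,poly,z0,z1,facewise=True):
        c=poly.mean(0); t=CAM[s.n][2][:2]
        for i in range(len(poly)):
            a,b=poly[i],poly[(i+1)%len(poly)]; m=(a+b)/2; nn=m-c
            if nn@(t-m)>0: s.draw(np.array([[*a,z0],[*b,z0],[*b,z1],[*a,z1]]))
            else: s.k+=1
        s.draw(np.c_[poly,np.full(len(poly),z1)])
    def resid(s,im,wt=None):
        u0,v0,u1,v1=s.box; I=im[v0:v1,u0:u1].reshape(-1,3).astype(float); h,w_=v1-v0,u1-u0
        A=[]
        for k in range(s.k+1):
            f=(s.L==k)
            if f.any(): A.append(f.reshape(h,SS,w_,SS).mean((1,3)).ravel())
        A=np.array(A).T; x=np.linalg.lstsq(A,I,rcond=None)[0]; r=((I-A@x)**2).sum(1)
        r=np.minimum(r,900*3)
        return r.mean()
def nutres(n,im,x,y,yaw,z=.03):
    c=pj(n,[[.526,-.1,.043]])[0]; 
    h=9 if n=="top" else 12
    b=(int(c[0])-h,int(c[1])-h,int(c[0])+h+1,int(c[1])+h+1)
    C=Can(n,b); C.draw(circ(x,y,z-.004,.041)); C.draw(circ(x,y,z,.024))
    R_=.012/np.cos(np.pi/6); a=np.radians(yaw)+np.pi/6+np.arange(6)*np.pi/3
    C.prism(np.c_[x+R_*np.cos(a),y+R_*np.sin(a)],z,z+.02)
    C.draw(np.r_[circ(x,y,z+.02,.011),circ(x,y,z+.026,.007)]); C.draw(circ(x,y,z+.026,.007))
    return C.resid(im)
def wrres(n,im,x,y,yaw,z=0):
    a=np.radians(yaw); e=np.array([np.cos(a),np.sin(a)]); f=np.array([-e[1],e[0]])
    c=pj(n,[[x,y,z+.04],[x+.2*e[0],y+.2*e[1],.018]]); lo=np.floor(c.min(0)-14).astype(int); hi=np.ceil(c.max(0)+14).astype(int)
    b=BOX.setdefault(n,(*lo,*hi)); C=Can(n,b)
    def bar(r0,r1,rad,zc):
        P=[]
        for q in (r0,r1):
            for t in np.linspace(0,2*np.pi,24): P.append([*(np.array([x,y])+e*q+f*rad*np.cos(t)),z+zc+rad*np.sin(t)])
        return np.array(P)
    C.draw(bar(.105,.1925,.0125,.018)); C.draw(bar(.193,.202,.018,.018)); C.draw(bar(.05,.107,.0085,.018))
    C.draw(np.r_[circ(x,y,z,.021),circ(x,y,z+.034,.021)]); C.draw(circ(x,y,z+.034,.021))
    C.prism(np.array([[x,y]+s1*.015*e+s2*.015*f for s1,s2 in((1,1),(1,-1),(-1,-1),(-1,1))]),z+.034,z+.068)
    return C.resid(im)
BOX={}
E
python3 - <<'E'
from fit import *
ims={n:np.load(f"{n}0.npz")["im"] for n in("top","side")}
def nm(fun,x0,d):
    S=np.array([x0]+[np.array(x0)+np.eye(len(x0))[i]*d[i] for i in range(len(x0))]); return minimize(fun,x0,method="Nelder-Mead",options=dict(initial_simplex=S,xatol=1e-4,fatol=.02,maxiter=250))
for n in ims:
    for yw in range(-30,30,10):
        r=nm(lambda p:nutres(n,ims[n],p[0],p[1],p[2]*1000),[.526,-.1,yw/1000],[.003,.003,.006]); print(n,"nut",yw,r.x[:2].round(4),(r.x[2]*1000).round(1),round(r.fun,1))
for n in ims:
    for yw in (165,170):
        r=nm(lambda p:wrres(n,ims[n],p[0],p[1],p[2]*1000),[.511,.219,yw/1000],[.003,.003,.003]); print(n,"wr",r.x[:2].round(4),(r.x[2]*1000).round(1),round(r.fun,1))
E
```

```text
top nut -30 [ 0.5266 -0.102 ] -28.4 844.8
top nut -20 [ 0.5263 -0.1019] -13.8 866.5
top nut -10 [ 0.5266 -0.102 ] 0.6 846.5
top nut 0 [ 0.5267 -0.1018] 5.5 841.8
top nut 10 [ 0.5266 -0.1019] 11.1 848.3
top nut 20 [ 0.5265 -0.102 ] 23.0 846.9
side nut -30 [ 0.5251 -0.1053] -32.6 1288.3
side nut -20 [ 0.5251 -0.1051] -5.4 1269.9
side nut -10 [ 0.525 -0.105] 5.5 1274.5
side nut 0 [ 0.525 -0.105] 3.3 1274.7
side nut 10 [ 0.525  -0.1051] 13.0 1279.4
side nut 20 [ 0.5253 -0.1059] 37.3 1292.4
top wr [0.5114 0.2196] 167.4 422.1
top wr [0.5122 0.2216] 168.2 414.6
side wr [0.5094 0.2182] 169.8 888.7
side wr [0.5103 0.2198] 170.4 890.0
```

```bash
python3 - <<'E'
import fit
from fit import *
def masked(C,im,n,x0):
    u0,v0,u1,v1=C.box
    return None
# override resid with mask
def resid(s,im):
    u0,v0,u1,v1=s.box; I=im[v0:v1,u0:u1].reshape(-1,3).astype(float); h,w_=v1-v0,u1-u0
    M=MASK[s.n].ravel()
    A=[]
    for k in range(s.k+1):
        f=(s.L==k)
        if f.any(): A.append(f.reshape(h,SS,w_,SS).mean((1,3)).ravel())
    A=np.array(A).T[M]; I=I[M]; A=A[:,A.sum(0)>.3]; x=np.linalg.lstsq(A,I,rcond=None)[0]; return ((I-A@x)**2).sum(1).mean()
Can.resid=resid
MASK={}
for n,(cx,cy) in dict(top=(.5266,-.102),side=(.525,-.105)).items():
    c=pj(n,[[.526,-.1,.043]])[0]; h=9 if n=="top" else 12
    b=(int(c[0])-h,int(c[1])-h,int(c[0])+h+1,int(c[1])+h+1)
    C=Can(n,b); C.draw(np.r_[circ(cx,cy,.03,.019),circ(cx,cy,.05,.0155 if n=="side" else .017)])
    if n=="top": C.L[:]=0; C.k=0; C.draw(circ(cx,cy,.03,.022))
    hh=2*h+1; MASK[n]=(C.L.reshape(hh,SS,hh,SS)>0).mean((1,3))>.5
    print(n,MASK[n].sum())
ims={n:np.load(f"{n}0.npz")["im"] for n in("top","side")}
for n in ims:
    o=[]
    for yw in range(-30,30,4):
        x0=[.5266,-.102] if n=="top" else [.525,-.105]
        r=minimize(lambda p:nutres(n,ims[n],p[0],p[1],yw),x0,method="Nelder-Mead",options=dict(initial_simplex=np.array([x0,np.add(x0,[.002,0]),np.add(x0,[0,.002])]),xatol=1e-4,fatol=.1)); o.append((yw,round(r.fun),*r.x.round(4)))
    print(n,o)
E
```

```text
top 119
side 119
top [(-30, 567, np.float64(0.5252), np.float64(-0.1019)), (-26, 563, np.float64(0.5258), np.float64(-0.1017)), (-22, 568, np.float64(0.5257), np.float64(-0.1019)), (-18, 571, np.float64(0.5262), np.float64(-0.1018)), (-14, 596, np.float64(0.5255), np.float64(-0.1013)), (-10, 589, np.float64(0.5259), np.float64(-0.1014)), (-6, 563, np.float64(0.5259), np.float64(-0.1013)), (-2, 560, np.float64(0.5258), np.float64(-0.1015)), (2, 584, np.float64(0.5257), np.float64(-0.1017)), (6, 597, np.float64(0.5261), np.float64(-0.1018)), (10, 603, np.float64(0.5263), np.float64(-0.1014)), (14, 586, np.float64(0.5258), np.float64(-0.1015)), (18, 592, np.float64(0.526), np.float64(-0.1018)), (22, 605, np.float64(0.5255), np.float64(-0.102)), (26, 567, np.float64(0.5259), np.float64(-0.1018))]
side [(-30, 1338, np.float64(0.5252), np.float64(-0.1063)), (-26, 1367, np.float64(0.5249), np.float64(-0.1061)), (-22, 1176, np.float64(0.5261), np.float64(-0.1059)), (-18, 1135, np.float64(0.5256), np.float64(-0.1058)), (-14, 1124, np.float64(0.5256), np.float64(-0.1057)), (-10, 1170, np.float64(0.525), np.float64(-0.1057)), (-6, 1189, np.float64(0.525), np.float64(-0.1057)), (-2, 1268, np.float64(0.525), np.float64(-0.1059)), (2, 1320, np.float64(0.5256), np.float64(-0.1054)), (6, 1345, np.float64(0.5251), np.float64(-0.1057)), (10, 1398, np.float64(0.5251), np.float64(-0.1061)), (14, 1383, np.float64(0.5253), np.float64(-0.1061)), (18, 1366, np.float64(0.525), np.float64(-0.1061)), (22, 1325, np.float64(0.5254), np.float64(-0.1059)), (26, 1343, np.float64(0.5257), np.float64(-0.1058))]
```

```bash
python3 - <<'E'
from h import *
for n in("top","side"):
    F=[vision.get_image(n)[0].astype(float) for _ in range(6)]
    F.append(np.load(f"{n}0.npz")["im"].astype(float))
    print(n,np.std(F,0).mean()); m=np.mean(F,0); np.save(f"avg_{n}.npy",m)
a=np.load("avg_top.npy");b=np.load("avg_side.npy")
A=cv2.resize(a[173:190,276:293],(400,400),interpolation=cv2.INTER_NEAREST)
B=cv2.resize(b[208:228,268:288],(400,400),interpolation=cv2.INTER_NEAREST)
cv2.imwrite("pics/nut2.png",np.clip(np.hstack([A,B])*1.3,0,255).astype(np.uint8))
E
```

```text
top 0.9390818706643249
side 0.6757237889096803
```

View pics/nut2.png

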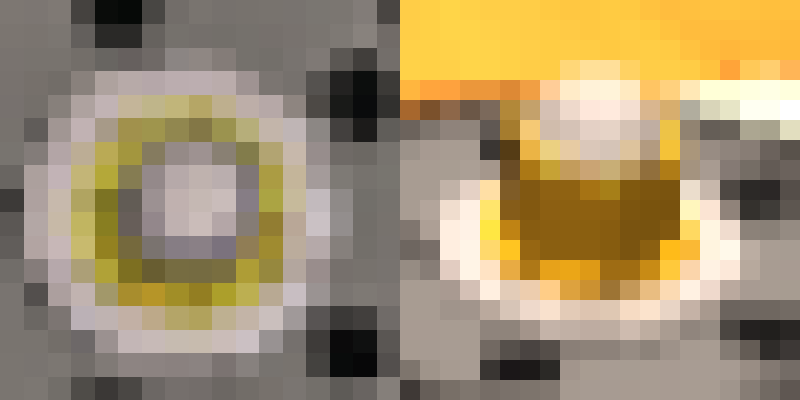

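Nut crops: in the side view the nut's front face edges sit at about columns 273/274, 279 and 282, which suggests a yaw near -6°. I check this with an intensity profile.

```bash
python3 - <<'E'
from fit import *
b=np.load("avg_side.npy"); print(np.arange(271,286)); print(b[215:222,271:286].sum(2).round().astype(int))
for yaw in(-14,-10,-6,-2,2):
    a=np.radians(yaw)+np.pi/6+np.arange(6)*np.pi/3;R_=.024/np.sqrt(3)
    p=pj("side",np.c_[.525+R_*np.cos(a),-.1055+R_*np.sin(a),np.full(6,.04)]); print(yaw,np.sort(p[:,0]).round(2), p[:,1].mean().round(1), [tuple(q) for q in p.round(1)])
E
```

```text
[271 272 273 274 275 276 277 278 279 280 281 282 283 284 285]
[[362 126 128 373 441 460 465 457 443 356 382 342 327 309 292]
 [370 352 169 242 319 342 372 379 329 245 250 338 361 287 253]
 [490 501 199 182 200 200 232 245 180 174 171 509 426 168  96]
 [563 486 194 181 196 195 197 195 173 168 167 551 532 306 114]
 [569 463 264 188 193 194 193 188 170 169 180 455 571 514 302]
 [573 465 388 209 194 193 194 187 172 195 365 377 565 581 403]
 [570 524 362 245 324 328 307 221 222 278 409 489 566 540 393]]
-14 [272.66 273.29 276.25 277.6  280.5  281.21] 216.9 [(np.float64(280.5), np.float64(215.6)), (np.float64(276.3), np.float64(214.5)), (np.float64(272.7), np.float64(215.8)), (np.float64(273.3), np.float64(218.2)), (np.float64(277.6), np.float64(219.3)), (np.float64(281.2), np.float64(218.0))]
-10 [272.55 273.5  275.94 277.92 280.29 281.32] 216.9 [(np.float64(280.3), np.float64(215.4)), (np.float64(275.9), np.float64(214.5)), (np.float64(272.6), np.float64(215.9)), (np.float64(273.5), np.float64(218.4)), (np.float64(277.9), np.float64(219.3)), (np.float64(281.3), np.float64(217.8))]
-6 [27
[... 174 characters left out ...]
oat64(273.7), np.float64(218.5)), (np.float64(278.2), np.float64(219.3)), (np.float64(281.4), np.float64(217.7))]
-2 [272.39 273.96 275.33 278.54 279.82 281.46] 216.9 [(np.float64(279.8), np.float64(215.2)), (np.float64(275.3), np.float64(214.6)), (np.float64(272.4), np.float64(216.3)), (np.float64(274.0), np.float64(218.6)), (np.float64(278.5), np.float64(219.3)), (np.float64(281.5), np.float64(217.5))]
2 [272.35 274.22 275.04 278.84 279.57 281.5 ] 216.9 [(np.float64(279.6), np.float64(215.1)), (np.float64(275.0), np.float64(214.6)), (np.float64(272.3), np.float64(216.4)), (np.float64(274.2), np.float64(218.7)), (np.float64(278.8), np.float64(219.2)), (np.float64(281.5), np.float64(217.4))]
```

```bash
cat >> h.py <<'E'
def rel(tp,yaw_y=None,tool_z_down=True):
    """rows from current pose to world pos tp, tool y heading yaw_y deg (mod 180)"""
    s=sensors.observe(); M=R.from_rotvec(s["ee_rot"]).as_matrix(); p=np.array(s["position"])
    d=M.T@(np.array(tp)-p)*100
    out=dict(shift_cm=d.round(2))
    if yaw_y is not None:
        c=[]
        for k in(0,180):
            a=np.radians(yaw_y+k); y=np.array([np.cos(a),np.sin(a),0]); z=np.array([0,0,-1.]); T=np.c_[np.cross(y,z),y,z]
            c.append(np.degrees(R.from_matrix(M.T@T).as_rotvec()))
        out["turn"]=[v.round(2) for v in c]
    return out
def st():
    s=sensors.observe(); M=R.from_rotvec(s["ee_rot"]).as_matrix()
    print("t",round(s["clock"],2),"p",np.round(s["position"],4),"yhead",np.degrees(np.arctan2(M[1,1],M[0,1])).round(1),"zax",M[:,2].round(3),"F",np.round(s["force"],1),"T",np.round(s["ft_torque"],2),"w",round(s["width"],3),"q",np.round(s["joints"],2))
E
python3 - <<'E'
from h import *
st(); s=sensors.observe(); print(R.from_rotvec(s["ee_rot"]).as_matrix().round(3))
print(rel([.511,.2195,.13],168))
E
```

```text
t 1.4 p [0.1605 0.604  0.2118] yhead 75.1 zax [-0.  0. -1.] F [-0.1  0.2  0.5] T [ 0.05  0.03 -0.03] w 0.997 q [-1.41  0.43  0.02  1.57 -0.01  1.13 -0.08]
[[-0.966  0.257 -0.   ]
 [ 0.257  0.966  0.   ]
 [ 0.     0.    -1.   ]]
{'shift_cm': array([-43.75, -28.16,   8.18]), 'turn': [array([  0.  ,  -0.  , -92.89]), array([-0.  , -0.  , 87.11])]}
```

```bash
python3 -m handwheel '[{"tx":-43.7,"ty":-28.1,"tz":3,"wz":87,"claw":0.8},{"tx":-43.7,"ty":-28.1,"tz":3,"wz":87,"claw":0.8},{"tx":-43.7,"ty":-28.1,"tz":3,"wz":87,"claw":0.8},{"tx":-43.7,"ty":-28.1,"tz":3,"wz":87,"claw":0.8},{"tx":-43.7,"ty":-28.1,"tz":3,"wz":87,"claw":0.8},{"tx":-43.7,"ty":-28.1,"tz":3,"wz":87,"claw":0.8},{"tx":-43.7,"ty":-28.1,"tz":3,"wz":87,"claw":0.8},{"tx":-43.7,"ty":-28.1,"tz":3,"wz":87,"claw":0.8},{"tx":-43.7,"ty":-28.1,"tz":3,"wz":87,"claw":0.8},{"tx":-43.7,"ty":-28.1,"tz":3,"wz":87,"claw":0.8},{"tx":-43.7,"ty":-28.1,"tz":3,"wz":87,"claw":0.8},{"tx":-43.7,"ty":-28.1,"tz":3,"wz":87,"claw":0.8}]' 60
python3 - <<'E'
from h import *
st(); print(rel([.511,.2195,.09],168))
E
```

```text
t 1.4 p [0.1605 0.604  0.2118] yhead 75.1 zax [-0.  0. -1.] F [-0.1  0.2  0.5] T [ 0.05  0.03 -0.03] w 0.997 q [-1.41  0.43  0.02  1.57 -0.01  1.13 -0.08]
{'shift_cm': array([-43.75, -28.16,  12.18]), 'turn': [array([  0.  ,  -0.  , -92.89]), array([-0.  , -0.  , 87.11])]}invalid input
```

```bash
python3 -m handwheel --help; python3 -m handwheel '[{"tx":-2,"ty":-1,"tz":0,"wx":0,"wy":0,"wz":4,"claw":0.8}]'
```

```text
clock: 1.48
position: [0.173, 0.5916, 0.2116]
ee_rot: [-0.504, -3.098, -0.002]
force: [-1.2, 0.1, 0.3]
width: 0.968invalid input: not JSON, or not a number
```

```bash
python3 - <<'E'
from h import *
st(); print(rel([.511,.2195,.16],168))
E
python3 -m handwheel '[{"tx":-2,"claw":0.8}]' 40
```

```text
t 1.48 p [0.173  0.5916 0.2116] yhead 71.5 zax [-0.003  0.002 -1.   ] F [-1.2  0.1  0.3] T [-0.    0.   -0.02] w 0.968 q [-1.4   0.42  0.04  1.6  -0.02  1.12 -0.11]
{'shift_cm': array([-43.88, -24.57,   5.01]), 'turn': [array([  0.17,  -0.1 , -96.49]), array([-0.09, -0.17, 83.51])]}invalid input
```

```bash
python3 -m handwheel '[{"tx":-3,"ty":-2,"tz":0,"wx":0,"wy":0,"wz":5,"claw":0.8}]' 40 ; python3 - <<'E'
from h import *
st(); print(rel([.511,.2195,.16],168))
E
```

```text
clock: 1.57
position: [0.1967, 0.5629, 0.2114]
ee_rot: [-0.646, -3.073, -0.002]
force: [0.2, 0.2, 0.7]
width: 0.898
t 1.57 p [0.1967 0.5629 0.2114] yhead 66.3 zax [-0.001  0.002 -1.   ] F [0.2 0.2 0.7] T [-0.01 -0.03 -0.07] w 0.898 q [-1.37  0.39  0.07  1.65 -0.03  1.1  -0.14]
{'shift_cm': array([-42.6 , -18.79,   5.04]), 'turn': [array([ 1.4000e-01, -3.0000e-02, -1.0173e+02]), array([-3.000e-02, -1.300e-01,  7.827e+01])]}
```

```bash
python3 -m handwheel '[{"tx":-42,"ty":-18.5,"tz":5,"wx":0,"wy":0,"wz":78,"claw":0.8},{"tx":-42,"ty":-18.5,"tz":5,"wx":0,"wy":0,"wz":78,"claw":0.8},{"tx":-42,"ty":-18.5,"tz":5,"wx":0,"wy":0,"wz":78,"claw":0.8},{"tx":-42,"ty":-18.5,"tz":5,"wx":0,"wy":0,"wz":78,"claw":0.8},{"tx":-42,"ty":-18.5,"tz":5,"wx":0,"wy":0,"wz":78,"claw":0.8},{"tx":-42,"ty":-18.5,"tz":5,"wx":0,"wy":0,"wz":78,"claw":0.8},{"tx":-42,"ty":-18.5,"tz":5,"wx":0,"wy":0,"wz":78,"claw":0.8},{"tx":-42,"ty":-18.5,"tz":5,"wx":0,"wy":0,"wz":78,"claw":0.8},{"tx":-42,"ty":-18.5,"tz":5,"wx":0,"wy":0,"wz":78,"claw":0.8},{"tx":-42,"ty":-18.5,"tz":5,"wx":0,"wy":0,"wz":78,"claw":0.8},{"tx":-42,"ty":-18.5,"tz":5,"wx":0,"wy":0,"wz":78,"claw":0.8},{"tx":-42,"ty":-18.5,"tz":5,"wx":0,"wy":0,"wz":78,"claw":0.8}]' 50 ; python3 - <<'E'
from h import *
st(); print(rel([.511,.2195,.09],168))
E
```

```text
clock: 2.57
position: [0.5132, 0.2136, 0.1619]
ee_rot: [2.452, 1.957, 0.001]
force: [0.4, -0.5, 0.3]
width: 0.802
t 2.57 p [0.5132 0.2136 0.1619] yhead -12.8 zax [ 0.003 -0.003 -1.   ] F [ 0.4 -0.5  0.3] T [-0.14  0.09 -0.01] w 0.802 q [-0.86  0.39  0.5   1.84 -0.22  0.96 -0.49]
{'shift_cm': array([ 0.55, -0.38,  7.19]), 'turn': [array([  0.23,  -0.36, 179.19]), array([ 0.23,  0.15, -0.81])]}
```

```bash
python3 -m handwheel '[{"tx":0.5,"ty":-0.3,"tz":4,"wx":0,"wy":0,"wz":-0.8,"claw":0.8},{"tx":0.5,"ty":-0.3,"tz":7,"wx":0,"wy":0,"wz":-0.8,"claw":0.8},{"tx":0.5,"ty":-0.3,"tz":7,"wx":0,"wy":0,"wz":-0.8,"claw":0.8},{"tx":0.5,"ty":-0.3,"tz":7,"wx":0,"wy":0,"wz":-0.8,"claw":0.8}]' 50 ; python3 - <<'E'
from h import *
st(); print(rel([.511,.2195,.053],168))
b=vision.get_image("side")[0]; cv2.imwrite("pics/s1.png",cv2.resize(b[120:230,160:330],None,fx=4,fy=4,interpolation=cv2.INTER_CUBIC))
E
```

```text
clock: 2.9
position: [0.5054, 0.2264, 0.0912]
ee_rot: [-2.425, -1.997, 0.005]
force: [1.3, 0.1, 0.2]
width: 0.797
t 2.9 p [0.5054 0.2264 0.0912] yhead -11.1 zax [-0.003 -0.002 -1.   ] F [1.3 0.1 0.2] T [-0.1   0.02  0.03] w 0.797 q [-0.84  0.48  0.44  1.91 -0.27  0.82 -0.44]
{'shift_cm': array([-0.56,  0.69,  3.82]), 'turn': [array([  -0.21,   -0.21, -179.07]), array([-0.13,  0.13,  0.93])]}
```

View pics/s1.png

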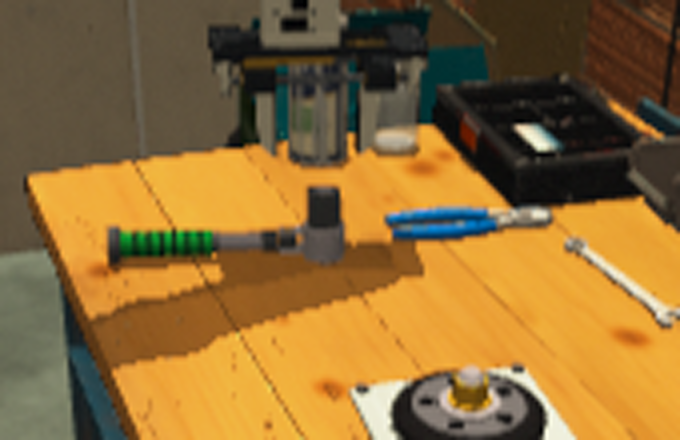

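```bash
python3 -m handwheel '[{"tx":0,"ty":0,"tz":0,"wx":0,"wy":0,"wz":0,"claw":0.8},{"tx":0,"ty":0,"tz":0,"wx":0,"wy":0,"wz":0,"claw":0.8}]' 50 ; python3 - <<'E'
from h import *
st(); print(rel([.511,.2195,.053],168)); print(proj("side",[[.511,.2195,.068]]),proj("top",[[.511,.2195,.068]]))
b=vision.get_image("top")[0]; cv2.imwrite("pics/t1.png",cv2.resize(b[130:250,130:260],None,fx=5,fy=5,interpolation=cv2.INTER_CUBIC))
E
```

```text
clock: 3.12
position: [0.5076, 0.2274, 0.0937]
ee_rot: [2.425, 1.996, 0.005]
force: [-0.3, -0.8, 0.4]
width: 0.804
t 3.12 p [0.5076 0.2274 0.0937] yhead -11.1 zax [ 0.003  0.002 -1.   ] F [-0.3 -0.8  0.4] T [-0.03  0.09 -0.01] w 0.804 q [-0.84  0.47  0.45  1.91 -0.27  0.82 -0.44]
{'shift_cm': array([-0.72,  0.48,  4.07]), 'turn': [array([   0.19,    0.2 , -179.08]), array([ 0.13, -0.12,  0.92])]}
[[240.59707385 166.95268561]] [[191.33607678 187.0140749 ]]
```

View pics/t1.png

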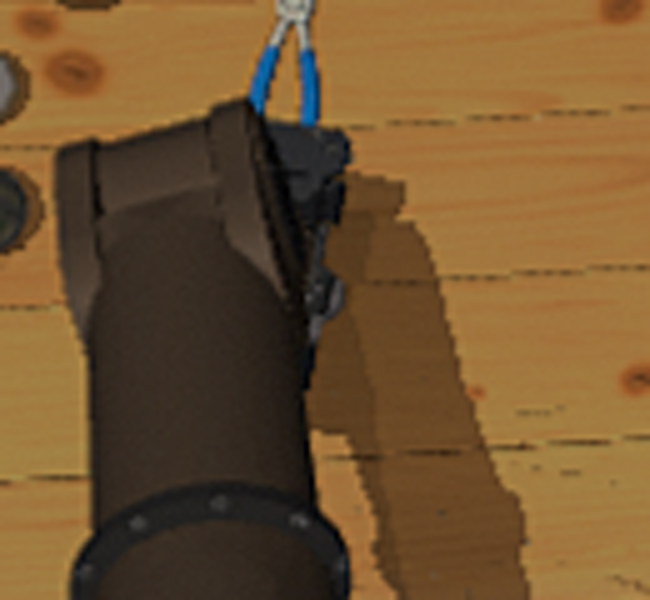

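```bash
python3 -m handwheel '[{"tx":-0.7,"ty":0.4,"tz":0,"wx":0,"wy":0,"wz":0.9,"claw":0.8},{"tx":-0.7,"ty":0.4,"tz":2,"wx":0,"wy":0,"wz":0.9,"claw":0.8},{"tx":-0.7,"ty":0.4,"tz":4,"wx":0,"wy":0,"wz":0.9,"claw":0.8},{"tx":-0.7,"ty":0.4,"tz":4,"wx":0,"wy":0,"wz":0.9,"claw":0.8},{"tx":-0.7,"ty":0.4,"tz":4,"wx":0,"wy":0,"wz":0.9,"claw":0.8}]' 50 ; python3 - <<'E'
from h import *
st(); print(rel([.511,.2195,.053],168))
b=vision.get_image("side")[0]; cv2.imwrite("pics/s2.png",cv2.resize(b[120:230,160:330],None,fx=4,fy=4,interpolation=cv2.INTER_CUBIC))
E
```

```text
clock: 3.58
position: [0.5087, 0.2185, 0.0518]
ee_rot: [-2.442, -1.976, 0.002]
force: [1.3, -0.4, -0.2]
width: 0.799
t 3.58 p [0.5087 0.2185 0.0518] yhead -12.0 zax [-0.001 -0.001 -1.   ] F [ 1.3 -0.4 -0.2] T [-0.09  0.01 -0.01] w 0.799 q [-0.8   0.53  0.42  1.94 -0.31  0.73 -0.41]
{'shift_cm': array([ 0.15,  0.2 , -0.12]), 'turn': [array([1.0000e-01, 9.0000e-02, 1.7995e+02]), array([-0.06,  0.06, -0.05])]}
```

View pics/s2.png

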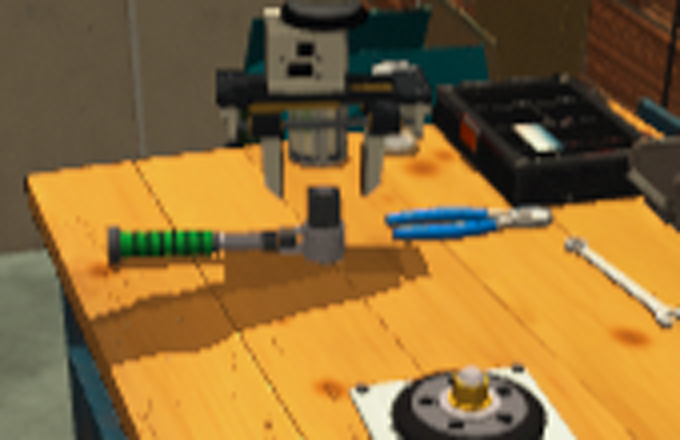

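```bash
python3 - <<'E'
from h import *
im,d=vision.get_image("side"); P=cloud("side",d)
for u,lab in((229,"Lfinger"),(253,"Rfinger"),(241,"boss")):
    for v in range(155,176,2): print(lab,u,v,P[v,u].round(3),im[v,u])
print(proj("side",[[.511,.2195,.038],[.474,.228,.038],[.548,.211,.038]]).round(1))
E
```

```text
Lfinger 229 155 [0.467 0.221 0.12 ] [ 85 108 117]
Lfinger 229 157 [0.467 0.22  0.113] [ 85 108 117]
Lfinger 229 159 [0.465 0.215 0.107] [ 83 106 116]
Lfinger 229 161 [0.466 0.216 0.099] [ 84 106 116]
Lfinger 229 163 [0.466 0.218 0.09 ] [ 84 106 116]
Lfinger 229 165 [0.465 0.216 0.083] [ 84 107 116]
Lfinger 229 167 [0.465 0.216 0.075] [ 83 106 117]
Lfinger 229 169 [0.504 0.358 0.001] [ 69 157 225]
Lfinger 229 171 [0.499 0.338 0.001] [ 59 171 242]
Lfinger 229 173 [ 0.495  0.324 -0.001] [ 59 173 242]
Lfinger 229 175 [ 0.489  0.304 -0.   ] [ 59 171 242]
Rfinger 253 155 [0.552 0.2   0.119] [ 84 106 116]
Rfinger 253 157 [0.552 0.201 0.111] [ 83 106 115]
Rfinger 253 159 [0.552 0.198 0.104] [ 85 106 116]
Rfinger 253 161 [0.552 0.199 0.095] [ 84 107 116]
Rfinger 253 163 [0.553 0.201 0.086] [ 83 107 116]
Rfinger 253 165 [0.551 0.194 0.082] [ 84 106 115]
Rfinger 253 167 [0.607 0.351 0.   ] [ 65 142 208]
Rfinger 253 169 [ 0.602  0.338 -0.003] [ 51 154 234]
Rfinger 253 171 [0.592 0.308 0.003] [ 50 154 234]
Rfinger 253 173 [0.587 0.294 0.   ] [ 55 162 236]
Rfinger 253 175 [ 0.582  0.278 -0.001] [ 52 160 235]
boss 241 155 [0.578 0.429 0.027] [ 77  97 105]
boss 241 157 [0.578 0.427 0.019] [ 75  93 102]
boss 241 159 [0.581 0.437 0.005] [67 78 85]
boss 241 161 [ 0.578  0.427 -0.   ] [ 51  85 122]
boss 241 163 [ 0.572  0.409 -0.001] [ 54 162 236]
boss 241 165 [ 0.566  0.388 -0.001] [ 55 159 234]
boss 241 167 [0.512 0.217 0.069] [83 89 98]
boss 241 169 [0.507 0.203 0.067] [36 40 42]
boss 241 171 [0.508 0.204 0.058] [33 35 35]
boss 241 173 [0.509 0.207 0.049] [35 36 37]
boss 241 175 [0.508 0.205 0.042] [31 32 34]
[[240.5 174.3]
 [230.5 174.5]
 [250.6 174. ]]
```

```bash
python3 - <<'E'
from h import *
print(arm.tip_reach,[a for a in dir(arm) if a[0]!='_'],[a for a in dir(sensors) if a[0]!='_']); st()
a=vision.get_image("top"); d=a[1];P=cloud("top",d)
b=vision.get_image("side"); Pb=cloud("side",b[1])
# gripper profile along z at fingers
for u in (228,229,230,231,251,252,253,254):
    c=Pb[:,u]; m=(c[:,1]>.18)&(c[:,1]<.24)&(c[:,2]>.03)&(abs(c[:,0]-.509)<.06); print(u,np.nonzero(m)[0].max(), c[m][:,2].min().round(3), c[m][-3:].round(3).tolist())
E
```

```text
0.014 ['PlanningError', 'sign_off', 'tip_reach'] ['observe']
t 3.68 p [0.5098 0.2191 0.0529] yhead -12.0 zax [ 0.001  0.    -1.   ] F [1.4 0.7 0.5] T [-0.09  0.08  0.  ] w 0.797 q [-0.8   0.53  0.42  1.94 -0.31  0.73 -0.41]
228 167 0.076 [[0.462, 0.217, 0.083], [0.463, 0.22, 0.078], [0.461, 0.215, 0.076]]
229 167 0.075 [[0.467, 0.221, 0.081], [0.465, 0.214, 0.08], [0.465, 0.215, 0.075]]
230 168 0.068 [[0.471, 0.221, 0.076], [0.469, 0.215, 0.075], [0.47, 0.221, 0.068]]
231 177 0.03 [[0.469, 0.199, 0.151], [0.468, 0.197, 0.148], [0.474, 0.222, 0.03]]
251 167 0.072 [[0.547, 0.205, 0.078], [0.546, 0.202, 0.075], [0.545, 0.2, 0.072]]
252 167 0.073 [[0.547, 0.196, 0.082], [0.55, 0.202, 0.074], [0.548, 0.196, 0.073]]
253 166 0.077 [[0.554, 0.204, 0.081], [0.552, 0.197, 0.08], [0.551, 0.195, 0.077]]
254 165 0.079 [[0.555, 0.195, 0.089], [0.556, 0.197, 0.084], [0.556, 0.198, 0.079]]
```

```bash
python3 - <<'E'
from h import *
im,d=vision.get_image("side"); P=cloud("side",d)
for u in (218,224,229,241,253,262):
    print(u,[(v,*P[v,u].round(3).tolist()) for v in range(128,168,3) if .15<P[v,u][1]<.3])
cv2.imwrite("pics/s3.png",cv2.resize(im[90:190,200:290],None,fx=6,fy=6,interpolation=cv2.INTER_NEAREST))
# FK sanity from top: nothing
E
```

```text
218 [(137, 0.438, 0.262, 0.177), (140, 0.431, 0.234, 0.176), (143, 0.423, 0.205, 0.176), (146, 0.422, 0.2, 0.167), (149, 0.422, 0.2, 0.155), (152, 0.422, 0.201, 0.144)]
224 [(140, 0.45, 0.224, 0.177), (143, 0.446, 0.208, 0.172), (146, 0.446, 0.21, 0.161), (149, 0.443, 0.2, 0.153), (152, 0.443, 0.199, 0.143)]
229 [(128, 0.459, 0.188, 0.232), (131, 0.463, 0.203, 0.216), (134, 0.463, 0.204, 0.205), (137, 0.463, 0.203, 0.194), (140, 0.463, 0.205, 0.183), (146, 0.463, 0.206, 0.16), (149, 0.46, 0.196, 0.153), (152, 0.46, 0.194, 0.143), (155, 0.466, 0.217, 0.122), (158, 0.467, 0.22, 0.109), (161, 0.468, 0.224, 0.095), (164, 0.465, 0.213, 0.088), (167, 0.466, 0.219, 0.073)]
241 [(128, 0.5, 0.183, 0.23), (131, 0.503, 0.193, 0.216), (134, 0.505, 0.197, 0.203), (137, 0.505, 0.199, 0.192), (140, 0.504, 0.196, 0.182), (143, 0.503, 0.192, 0.172), (149, 0.502, 0.187, 0.152), (167, 0.512, 0.217, 0.069)]
253 [(137, 0.561, 0.231, 0.176), (140, 0.56, 0.226, 0.167), (143, 0.545, 0.182, 0.172), (146, 0.548, 0.19, 0.158), (149, 0.542, 0.173, 0.153), (152, 0.542, 0.173, 0.142), (155, 0.552, 0.199, 0.119), (161, 0.554, 0.203, 0.094), (164, 0.551, 0.195, 0.085)]
262 [(137, 0.592, 0.219, 0.177), (140, 0.582, 0.193, 0.176), (143, 0.574, 0.169, 0.174), (146, 0.586, 0.201, 0.15), (149, 0.576, 0.173, 0.15)]
```

View pics/s3.png

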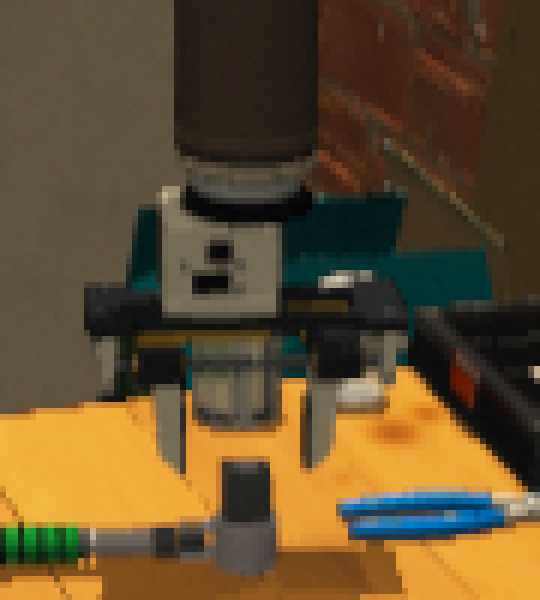

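The side view shows the fingertips at z≈0.073 while the reported TCP implies 0.038. Against the camera, the reported z is about 35 mm too low, although xy agrees. I descend part of the way and recheck.

```bash
python3 -m handwheel '[{"tx":0.1,"ty":0.1,"tz":1,"wx":0,"wy":0,"wz":0,"claw":0.8},{"tx":0.1,"ty":0.1,"tz":2,"wx":0,"wy":0,"wz":0,"claw":0.8},{"tx":0.1,"ty":0.1,"tz":2,"wx":0,"wy":0,"wz":0,"claw":0.8},{"tx":0.1,"ty":0.1,"tz":2,"wx":0,"wy":0,"wz":0,"claw":0.8}]' 50 ; cat >> h.py <<'E'
def tips(lab,half=.037):
    im,d=vision.get_image("side"); P=cloud("side",d); hsv=cv2.cvtColor(im,cv2.COLOR_BGR2HSV)
    cv2.imwrite(f"pics/{lab}.png",cv2.resize(im[120:260,180:320],None,fx=4,fy=4,interpolation=cv2.INTER_CUBIC))
    return im,d,P
E
python3 - <<'E'
from h import *
st(); im,d,P=tips("s4")
for u in (228,229,230,252,253,254):
    c=P[:,u]; m=(c[:,1]>.18)&(c[:,1]<.24)&(c[:,2]>.034)&(abs(c[:,0]-.509)<.06)&(im[:,u,0]>70); print(u,c[m][-3:].round(3).tolist())
E
```

```text
clock: 4.17
position: [0.5094, 0.2196, 0.0308]
ee_rot: [-2.441, -1.977, 0.003]
force: [0.7, -0.7, 0.5]
width: 0.802
t 4.17 p [0.5094 0.2196 0.0308] yhead -12.0 zax [-0.002 -0.001 -1.   ] F [ 0.7 -0.7  0.5] T [-0.06  0.08 -0.02] w 0.802 q [-0.79  0.56  0.4   1.95 -0.33  0.69 -0.39]
228 [[0.461, 0.213, 0.065], [0.462, 0.218, 0.059], [0.463, 0.221, 0.053]]
229 [[0.466, 0.219, 0.057], [0.465, 0.216, 0.055], [0.464, 0.214, 0.052]]
230 [[0.467, 0.205, 0.164], [0.465, 0.201, 0.162], [0.467, 0.205, 0.157]]
252 [[0.549, 0.198, 0.06], [0.55, 0.2, 0.055], [0.551, 0.205, 0.049]]
253 [[0.552, 0.197, 0.064], [0.554, 0.202, 0.058], [0.553, 0.199, 0.055]]
254 [[0.555, 0.194, 0.069], [0.558, 0.201, 0.062], [0.556, 0.197, 0.06]]
```

View pics/s4.png

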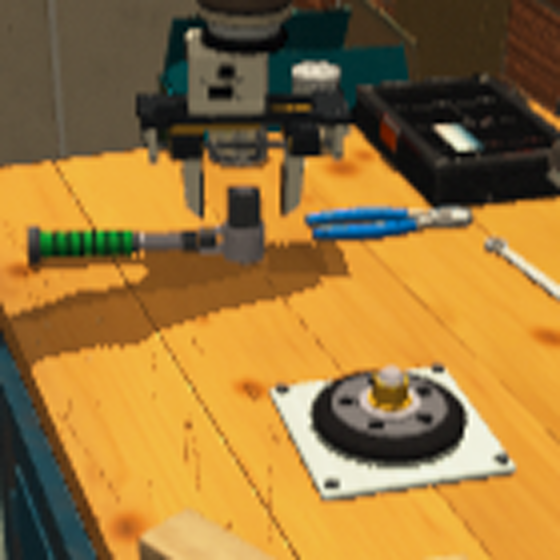

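The tips are now at z≈0.050, level with the boss in the picture, so the offset holds. I go down 1.2 cm more and close.

```bash
python3 -m handwheel '[{"tx":0.1,"ty":0.1,"tz":0.6,"wx":0,"wy":0,"wz":0,"claw":0.8},{"tx":0.1,"ty":0.1,"tz":1.2,"wx":0,"wy":0,"wz":0,"claw":0.8},{"tx":0.1,"ty":0.1,"tz":1.2,"wx":0,"wy":0,"wz":0,"claw":0.8},{"tx":0.1,"ty":0.1,"tz":1.2,"wx":0,"wy":0,"wz":0,"claw":0.45},{"tx":0.1,"ty":0.1,"tz":1.2,"wx":0,"wy":0,"wz":0,"claw":0.2},{"tx":0.1,"ty":0.1,"tz":1.2,"wx":0,"wy":0,"wz":0,"claw":0.2},{"tx":0.1,"ty":0.1,"tz":1.2,"wx":0,"wy":0,"wz":0,"claw":0.1},{"tx":0.1,"ty":0.1,"tz":1.2,"wx":0,"wy":0,"wz":0,"claw":0.1},{"tx":0.1,"ty":0.1,"tz":1.2,"wx":0,"wy":0,"wz":0,"claw":0.1}]' 55 
python3 - <<'E'
from h import *
st(); im,d,P=tips("s5")
E
```

```text
clock: 4.97
position: [0.5115, 0.2209, 0.02]
ee_rot: [-2.441, -1.977, -0.001]
force: [-0.3, -0.4, -0.6]
width: 0.412
t 4.97 p [0.5115 0.2209 0.02  ] yhead -12.0 zax [ 0.  0. -1.] F [-0.3 -0.4 -0.6] T [-0.09  0.03 -0.01] w 0.412 q [-0.78  0.58  0.39  1.96 -0.35  0.67 -0.38]
```

View pics/s5.png

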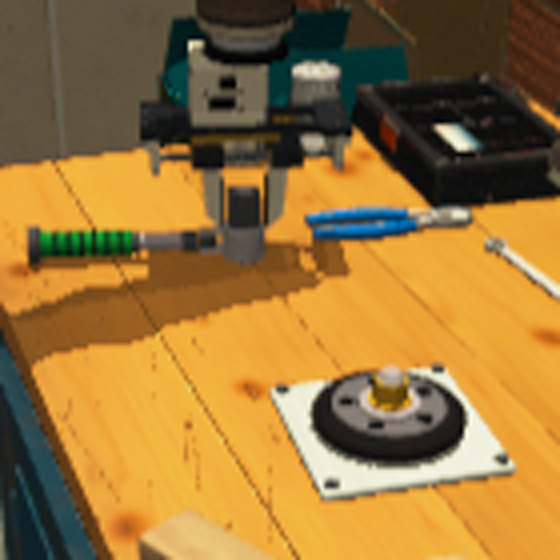

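```bash
python3 -m handwheel '[{"tx":0,"ty":0,"tz":0,"wx":0,"wy":0,"wz":0,"claw":0.1},{"tx":0,"ty":0,"tz":0,"wx":0,"wy":0,"wz":0,"claw":0.1},{"tx":0,"ty":0,"tz":0,"wx":0,"wy":0,"wz":0,"claw":0.1},{"tx":0,"ty":0,"tz":0,"wx":0,"wy":0,"wz":0,"claw":0.1},{"tx":0,"ty":0,"tz":0,"wx":0,"wy":0,"wz":0,"claw":0.1}]' 55 
python3 - <<'E'
from h import *
st()
E
```

```text
clock: 5.43
position: [0.5114, 0.2208, 0.0199]
ee_rot: [-2.441, -1.977, -0.0]
force: [-2.1, 0.1, 2.1]
width: 0.321
t 5.43 p [0.5114 0.2208 0.0199] yhead -12.0 zax [ 0.  0. -1.] F [-2.1  0.1  2.1] T [-0.13  0.24 -0.12] w 0.321 q [-0.78  0.58  0.39  1.96 -0.35  0.67 -0.38]
```

Width is 29.5 mm, so the boss is gripped. Now I lift.

```bash
python3 -m handwheel '[{"tx":0,"ty":0,"tz":-1,"wx":0,"wy":0,"wz":0,"claw":0.1},{"tx":0,"ty":0,"tz":-3,"wx":0,"wy":0,"wz":0,"claw":0.1},{"tx":0,"ty":0,"tz":-5,"wx":0,"wy":0,"wz":0,"claw":0.1},{"tx":0,"ty":0,"tz":-7,"wx":0,"wy":0,"wz":0,"claw":0.1},{"tx":0,"ty":0,"tz":-9,"wx":0,"wy":0,"wz":0,"claw":0.1},{"tx":0,"ty":0,"tz":-9,"wx":0,"wy":0,"wz":0,"claw":0.1},{"tx":0,"ty":0,"tz":-9,"wx":0,"wy":0,"wz":0,"claw":0.1}]' 55 
python3 - <<'E'
from h import *
st(); im,d,P=tips("s6")
print(rel([.526,-.1015,.11],176-180))
E
```

```text
clock: 6.02
position: [0.5118, 0.221, 0.1105]
ee_rot: [2.441, 1.977, 0.003]
force: [-0.6, 0.4, -5.0]
width: 0.324
t 6.02 p [0.5118 0.221  0.1105] yhead -12.0 zax [ 0.002  0.001 -1.   ] F [-0.6  0.4 -5. ] T [-0.18 -0.08 -0.01] w 0.324 q [-0.84  0.46  0.46  1.89 -0.26  0.85 -0.45]
{'shift_cm': array([-31.21,   8.16,  -0.06]), 'turn': [array([-0.02,  0.  , -7.97]), array([0.0000e+00, 3.0000e-02, 1.7203e+02])]}
```

View pics/s6.png

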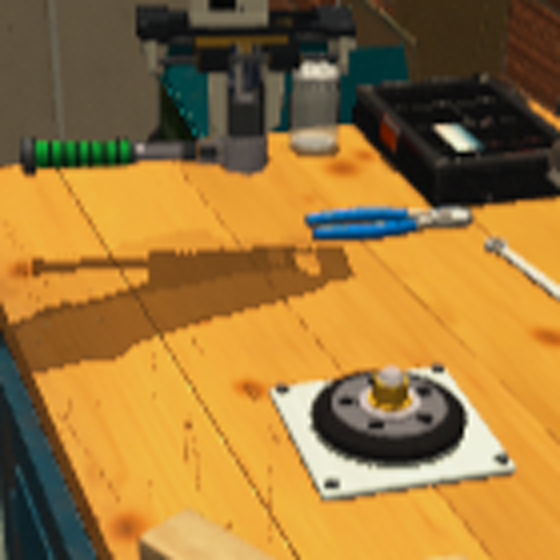

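Wrench is held level in the air (head about col 240, handle to the left). I move it over the nut.

```bash
python3 -m handwheel '[{"tx":-1.5,"ty":0.4,"tz":0,"wx":0,"wy":0,"wz":-0.5,"claw":0.1},{"tx":-4,"ty":1,"tz":0,"wx":0,"wy":0,"wz":-1,"claw":0.1},{"tx":-7,"ty":1.8,"tz":0,"wx":0,"wy":0,"wz":-2,"claw":0.1},{"tx":-10.5,"ty":2.7,"tz":0,"wx":0,"wy":0,"wz":-3,"claw":0.1},{"tx":-14,"ty":3.6,"tz":0,"wx":0,"wy":0,"wz":-4,"claw":0.1},{"tx":-17.5,"ty":4.5,"tz":0,"wx":0,"wy":0,"wz":-5,"claw":0.1},{"tx":-21,"ty":5.5,"tz":0,"wx":0,"wy":0,"wz":-6,"claw":0.1},{"tx":-24.5,"ty":6.4,"tz":0,"wx":0,"wy":0,"wz":-7,"claw":0.1},{"tx":-27.5,"ty":7.2,"tz":0,"wx":0,"wy":0,"wz":-7.5,"claw":0.1},{"tx":-30,"ty":7.9,"tz":0,"wx":0,"wy":0,"wz":-8,"claw":0.1},{"tx":-31.2,"ty":8.2,"tz":0,"wx":0,"wy":0,"wz":-8,"claw":0.1},{"tx":-31.2,"ty":8.2,"tz":0,"wx":0,"wy":0,"wz":-8,"claw":0.1}]' 55 
python3 - <<'E'
from h import *
st(); im,d,P=tips("s7"); a=vision.get_image("top")[0]; np.savez("mv.npz",t=a,s=im)
cv2.imwrite("pics/t7.png",cv2.resize(a[120:270,210:360],None,fx=4,fy=4,interpolation=cv2.INTER_CUBIC))
print(rel([.526,-.1015,.11],176-180))
E
```

```text
clock: 7.07
position: [0.5255, -0.1055, 0.1087]
ee_rot: [2.303, 2.137, -0.004]
force: [0.7, -0.6, -3.8]
width: 0.325
t 7.07 p [ 0.5255 -0.1055  0.1087] yhead -4.3 zax [-0.002 -0.002 -1.   ] F [ 0.7 -0.6 -3.8] T [-0.17 -0.18 -0.04] w 0.325 q [-0.25  0.43  0.47  1.94 -0.25  0.83  0.28]
{'shift_cm': array([-0.04,  0.01, -0.14]), 'turn': [array([-0.13, -0.02, -0.05]), array([-4.0000e-02,  2.0000e-01,  1.7995e+02])]}
```

View pics/s7.png

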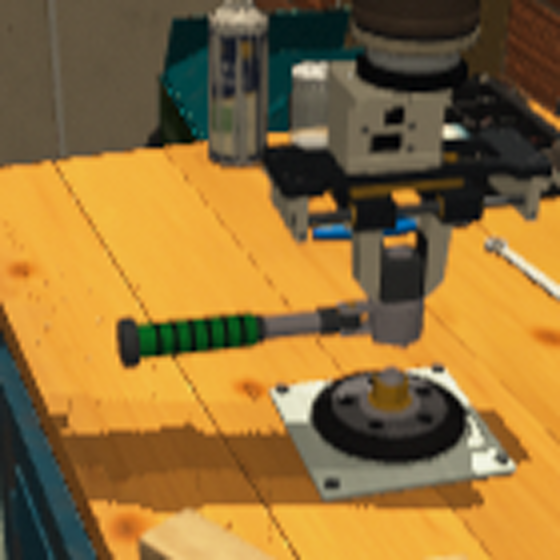

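View pics/t7.png

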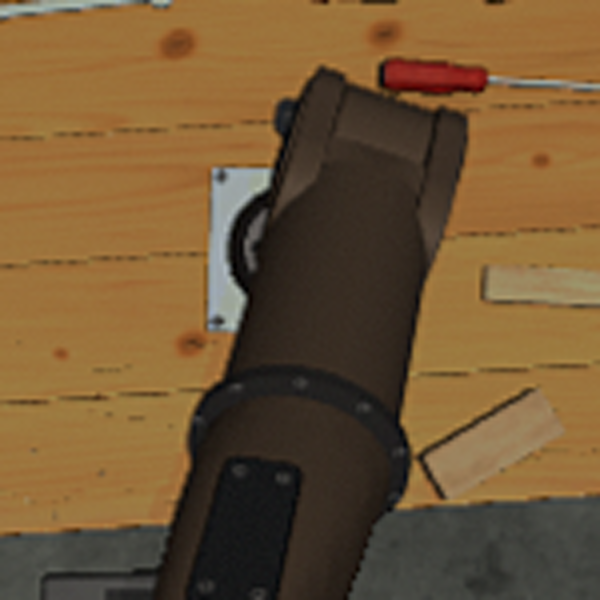

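```bash
python3 - <<'E'
from fit import *
im=np.load("mv.npz")["s"]
for z in(.088,.090):
  for yw in(174,178):
    x0=[.525,-.105,yw/1000,]; S=np.array([x0]+[np.array(x0)+np.eye(3)[i]*.003 for i in range(3)])
    fit_=minimize(lambda p:wrres("side",im,p[0],p[1],p[2]*1000,z),x0,method="Nelder-Mead",options=dict(initial_simplex=S,xatol=1e-4,fatol=.02,maxiter=250)); print(z,fit_.x.round(4),fit_.fun)
x0=[.525,-.105,.176,.09]; S=np.array([x0]+[np.array(x0)+np.eye(4)[i]*.003 for i in range(4)])
fit_=minimize(lambda p:wrres("side",im,p[0],p[1],p[2]*1000,p[3]),x0,method="Nelder-Mead",options=dict(initial_simplex=S,xatol=1e-4,fatol=.02,maxiter=400)); print(fit_.x.round(4),fit_.fun)
from h import st; st()
E
```

```text
0.088 [ 0.5265 -0.1018  0.1774] 2388.1528633834323
0.088 [ 0.5262 -0.103   0.1767] 2390.671135779826
0.09 [ 0.5247 -0.1049  0.1774] 2396.2215837002404
0.09 [ 0.5255 -0.1041  0.1788] 2391.464766630616
[ 0.5251 -0.1042  0.1783  0.0899] 2393.680308157188
t 7.17 p [ 0.5259 -0.1011  0.1086] yhead -4.0 zax [-0.002  0.001 -1.   ] F [-0.2 -0.5 -4.7] T [-0.06 -0.07 -0.  ] w 0.321 q [-0.25  0.43  0.46  1.94 -0.25  0.83  0.28]
```

```bash
python3 -m handwheel '[{"tx":0.1,"ty":0,"tz":1,"wx":0,"wy":0,"wz":0,"claw":0.1},{"tx":0.1,"ty":0,"tz":2,"wx":0,"wy":0,"wz":0,"claw":0.1},{"tx":0.1,"ty":0,"tz":2.6,"wx":0,"wy":0,"wz":0,"claw":0.1},{"tx":0.1,"ty":0,"tz":2.6,"wx":0,"wy":0,"wz":0,"claw":0.1},{"tx":0.1,"ty":0,"tz":2.6,"wx":0,"wy":0,"wz":0,"claw":0.1},{"tx":0.1,"ty":0,"tz":2.6,"wx":0,"wy":0,"wz":0,"claw":0.1}]' 55 
python3 - <<'E'
from h import *
st(); im,d,P=tips("s8"); np.savez("mv2.npz",s=im,d=d)
cv2.imwrite("pics/s8.png",cv2.resize(im[180:240,240:310],None,fx=9,fy=9,interpolation=cv2.INTER_CUBIC))
import fit
from fit import *
x0=[.526,-.104,.176]; S=np.array([x0]+[np.array(x0)+np.eye(3)[i]*.003 for i in range(3)])
f=minimize(lambda p:wrres("side",im,p[0],p[1],p[2]*1000,.063),x0,method="Nelder-Mead",options=dict(initial_simplex=S,xatol=1e-4,fatol=.02,maxiter=250)); print(f.x.round(4),f.fun)
E
```

```text
clock: 7.67
position: [0.5269, -0.1002, 0.0838]
ee_rot: [-2.297, -2.143, 0.0]
force: [0.5, -0.2, -4.4]
width: 0.325
t 7.67 p [ 0.5269 -0.1002  0.0838] yhead -4.0 zax [-0. -0. -1.] F [ 0.5 -0.2 -4.4] T [-0.1  -0.12 -0.02] w 0.325 q [-0.24  0.46  0.45  1.96 -0.28  0.78  0.3 ]
[ 0.5261 -0.1038  0.1763] 2352.6301139611455
```

View pics/s8.png

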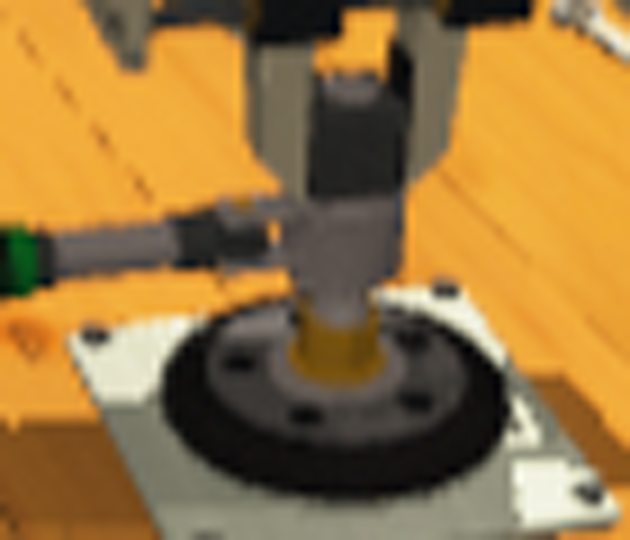

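```bash
python3 -m handwheel '[{"tx":-0.2,"ty":-0.05,"tz":0,"wx":0,"wy":0,"wz":0,"claw":0.1},{"tx":-0.2,"ty":-0.05,"tz":0.4,"wx":0,"wy":0,"wz":0,"claw":0.1},{"tx":-0.2,"ty":-0.05,"tz":0.8,"wx":0,"wy":0,"wz":0,"claw":0.1},{"tx":-0.2,"ty":-0.05,"tz":1.1,"wx":0,"wy":0,"wz":0,"claw":0.1},{"tx":-0.2,"ty":-0.05,"tz":1.2,"wx":0,"wy":0,"wz":0,"claw":0.1},{"tx":-0.2,"ty":-0.05,"tz":1.2,"wx":0,"wy":0,"wz":0,"claw":0.1}]' 55 
python3 - <<'E'
from h import *
st()
E
```

```text
clock: 8.22
position: [0.5259, -0.1024, 0.0714]
ee_rot: [-2.297, -2.142, 0.001]
force: [0.5, 0.3, -3.7]
width: 0.322
t 8.22 p [ 0.5259 -0.1024  0.0714] yhead -4.0 zax [-0.001  0.    -1.   ] F [ 0.5  0.3 -3.7] T [-0.09 -0.09 -0.05] w 0.322 q [-0.23  0.48  0.44  1.97 -0.29  0.75  0.31]
```

```bash
python3 -m handwheel '[{"tx":0,"ty":0,"tz":0.2,"wx":0,"wy":0,"wz":0,"claw":0.1},{"tx":0,"ty":0,"tz":0.4,"wx":0,"wy":0,"wz":0,"claw":0.1},{"tx":0,"ty":0,"tz":0.5,"wx":0,"wy":0,"wz":0,"claw":0.1},{"tx":0,"ty":0,"tz":0.5,"wx":0,"wy":0,"wz":0,"claw":0.1}]' 55 
python3 - <<'E'
from h import *
st()
E
```

```text
clock: 8.55
position: [0.5266, -0.1025, 0.0668]
ee_rot: [2.297, 2.142, 0.001]
force: [2.1, -0.7, -5.2]
width: 0.326
t 8.55 p [ 0.5266 -0.1025  0.0668] yhead -4.0 zax [ 0.001 -0.    -1.   ] F [ 2.1 -0.7 -5.2] T [-0.21 -0.5   0.  ] w 0.326 q [-0.22  0.49  0.43  1.98 -0.3   0.74  0.32]
```

```bash
python3 -m handwheel '[{"tx":0,"ty":0,"tz":0.15,"wx":0,"wy":0,"wz":0,"claw":0.1},{"tx":0,"ty":0,"tz":0.3,"wx":0,"wy":0,"wz":0,"claw":0.1},{"tx":0,"ty":0,"tz":0.3,"wx":0,"wy":0,"wz":0,"claw":0.1}]' 55 
python3 - <<'E'
from h import *
st(); im,d,P=tips("x")
cv2.imwrite("pics/s9.png",cv2.resize(im[180:240,240:310],None,fx=9,fy=9,interpolation=cv2.INTER_CUBIC))
E
```

```text
clock: 8.8
position: [0.5266, -0.1025, 0.0638]
ee_rot: [2.297, 2.142, 0.001]
force: [2.0, -1.1, -4.9]
width: 0.325
t 8.8 p [ 0.5266 -0.1025  0.0638] yhead -4.0 zax [ 0.001 -0.    -1.   ] F [ 2.  -1.1 -4.9] T [-0.26 -0.73 -0.02] w 0.325 q [-0.22  0.49  0.43  1.98 -0.3   0.73  0.32]
```

View pics/s9.png

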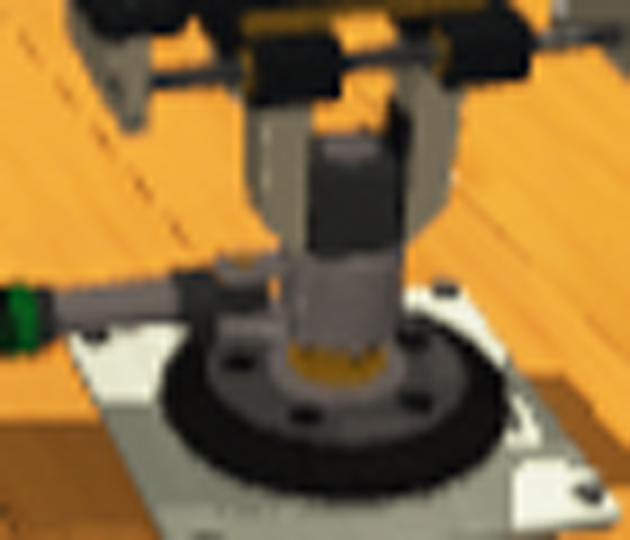

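The socket is going over the nut and only its lower part still shows. I continue.

```bash
python3 -m handwheel '[{"tx":-0.03,"ty":0.06,"tz":0.2,"wx":0,"wy":0,"wz":0,"claw":0.1},{"tx":-0.03,"ty":0.06,"tz":0.4,"wx":0,"wy":0,"wz":0,"claw":0.1},{"tx":-0.03,"ty":0.06,"tz":0.6,"wx":0,"wy":0,"wz":0,"claw":0.1},{"tx":-0.03,"ty":0.06,"tz":0.8,"wx":0,"wy":0,"wz":0,"claw":0.1},{"tx":-0.03,"ty":0.06,"tz":1,"wx":0,"wy":0,"wz":0,"claw":0.1},{"tx":-0.03,"ty":0.06,"tz":1,"wx":0,"wy":0,"wz":0,"claw":0.1}]' 55 
python3 - <<'E'
from h import *
st()
E
```

```text
clock: 9.35
position: [0.5267, -0.1027, 0.0534]
ee_rot: [-2.297, -2.143, 0.0]
force: [1.9, 0.2, -5.9]
width: 0.324
t 9.35 p [ 0.5267 -0.1027  0.0534] yhead -4.0 zax [-0.  0. -1.] F [ 1.9  0.2 -5.9] T [-0.09 -0.51 -0.01] w 0.324 q [-0.21  0.51  0.42  1.99 -0.31  0.71  0.33]
```

```bash
python3 -m handwheel '[{"tx":0,"ty":0.03,"tz":0.15,"wx":0,"wy":0,"wz":0,"claw":0.1},{"tx":0,"ty":0.03,"tz":0.3,"wx":0,"wy":0,"wz":0,"claw":0.1},{"tx":0,"ty":0.03,"tz":0.4,"wx":0,"wy":0,"wz":0,"claw":0.1},{"tx":0,"ty":0.03,"tz":0.4,"wx":0,"wy":0,"wz":0,"claw":0.1}]' 55 
python3 - <<'E'
from h import *
st(); im,d,P=tips("x")
cv2.imwrite("pics/s10.png",cv2.resize(im[180:240,240:310],None,fx=9,fy=9,interpolation=cv2.INTER_CUBIC))
E
```

```text
clock: 9.68
position: [0.5268, -0.1027, 0.05]
ee_rot: [-2.297, -2.142, 0.0]
force: [-0.6, 1.4, 0.4]
width: 0.324
t 9.68 p [ 0.5268 -0.1027  0.05  ] yhead -4.0 zax [-0.  0. -1.] F [-0.6  1.4  0.4] T [ 0.01  0.19 -0.03] w 0.324 q [-0.21  0.51  0.42  1.99 -0.31  0.7   0.33]
```

View pics/s10.png

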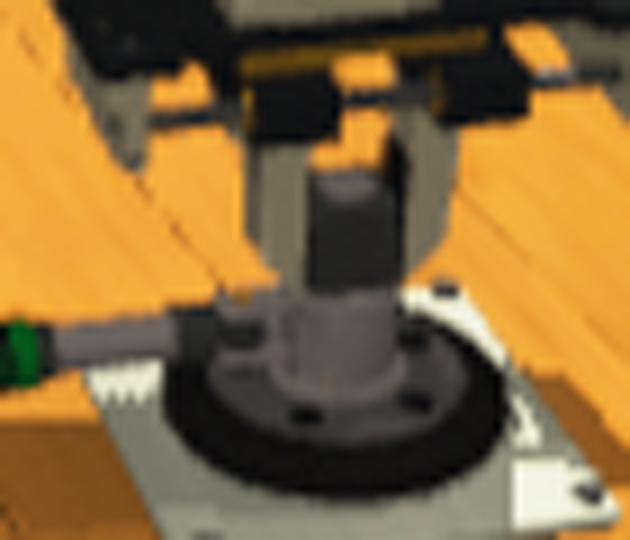

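```bash
python3 -m handwheel '[{"tx":0,"ty":0,"tz":0.1,"wx":0,"wy":0,"wz":0,"claw":0.1},{"tx":0,"ty":0,"tz":0.1,"wx":0,"wy":0,"wz":0,"claw":0.1},{"tx":0,"ty":0,"tz":0.1,"wx":0,"wy":0,"wz":0,"claw":0.1},{"tx":0,"ty":0,"tz":0.1,"wx":0,"wy":0,"wz":0,"claw":0.1}]' 55 
python3 - <<'E'
from h import *
st()
E
```

```text
clock: 10.07
position: [0.5268, -0.1027, 0.0499]
ee_rot: [-2.297, -2.142, -0.001]
force: [-5.7, 1.7, 15.0]
width: 0.324
t 10.07 p [ 0.5268 -0.1027  0.0499] yhead -4.0 zax [ 0.     0.001 -1.   ] F [-5.7  1.7 15. ] T [0.23 1.37 0.03] w 0.324 q [-0.21  0.51  0.42  1.99 -0.31  0.7   0.33]
```

The socket is firmly home: the wrench's weight is supported, then 15 N builds up with no further travel. Now I release and lift clear.

```bash
python3 -m handwheel '[{"tx":0,"ty":0,"tz":-0.1,"wx":0,"wy":0,"wz":0,"claw":0.1},{"tx":0,"ty":0,"tz":-0.1,"wx":0,"wy":0,"wz":0,"claw":0.5},{"tx":0,"ty":0,"tz":-0.1,"wx":0,"wy":0,"wz":0,"claw":0.5},{"tx":0,"ty":0,"tz":-0.1,"wx":0,"wy":0,"wz":0,"claw":0.5},{"tx":0,"ty":0,"tz":-0.1,"wx":0,"wy":0,"wz":0,"claw":0.5},{"tx":0,"ty":0,"tz":-3,"wx":0,"wy":0,"wz":0,"claw":0.5},{"tx":0,"ty":0,"tz":-6,"wx":0,"wy":0,"wz":0,"claw":0.5},{"tx":0,"ty":0,"tz":-6,"wx":0,"wy":0,"wz":0,"claw":0.5}]' 55 
python3 - <<'E'
from h import *
st(); im,d,P=tips("s11"); a=vision.get_image("top")[0]
np.savez("mv3.npz",s=im,t=a)
from fit import *
x0=[.526,-.104,.176]; S=np.array([x0]+[np.array(x0)+np.eye(3)[i]*.003 for i in range(3)])
f=minimize(lambda p:wrres("side",im,p[0],p[1],p[2]*1000,.03),x0,method="Nelder-Mead",options=dict(initial_simplex=S,xatol=1e-4,fatol=.02,maxiter=250)); print(f.x.round(4),f.fun)
E
```

```text
clock: 10.73
position: [0.53, -0.1037, 0.1132]
ee_rot: [2.294, 2.139, 0.007]
force: [0.8, -1.1, -0.1]
width: 0.5
t 10.73 p [ 0.53   -0.1037  0.1132] yhead -4.0 zax [ 0.007 -0.001 -1.   ] F [ 0.8 -1.1 -0.1] T [-0.05 -0.05 -0.  ] w 0.5 q [-0.25  0.42  0.47  1.93 -0.25  0.83  0.28]
[ 0.525  -0.1048  0.1814] 2299.2527944555177
```

View pics/s11.png

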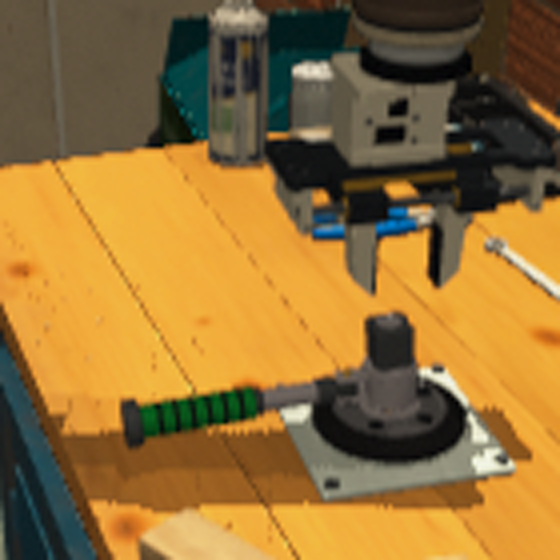

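The wrench sits level on the nut, released, with the handle at about 176°. Next I go to the near side (-y) of the grip with closed fingers.

```bash
python3 - <<'E'
from h import *
st(); print(rel([.376,-.136,.11],-4))
E
```

```text
t 10.83 p [ 0.5281 -0.1028  0.1097] yhead -4.0 zax [ 0.003  0.    -1.   ] F [-0.4  0.3  0.4] T [-0.14  0.09 -0.01] w 0.502 q [-0.25  0.43  0.47  1.94 -0.26  0.83  0.28]
{'shift_cm': array([ -4.37, -14.95,  -0.07]), 'turn': [array([ 0.16, -0.01,  0.03]), array([ 2.0000e-02,  2.5000e-01, -1.7997e+02])]}
```

```bash
python3 -m handwheel '[{"tx":-1,"ty":-3,"tz":0,"wx":0,"wy":0,"wz":0,"claw":0},{"tx":-2,"ty":-6.5,"tz":0,"wx":0,"wy":0,"wz":0,"claw":0},{"tx":-3,"ty":-10,"tz":0,"wx":0,"wy":0,"wz":0,"claw":0},{"tx":-4.4,"ty":-13,"tz":0,"wx":0,"wy":0,"wz":0,"claw":0},{"tx":-4.4,"ty":-15,"tz":0,"wx":0,"wy":0,"wz":0,"claw":0},{"tx":-4.4,"ty":-15,"tz":0,"wx":0,"wy":0,"wz":0,"claw":0},{"tx":-4.4,"ty":-15,"tz":0,"wx":0,"wy":0,"wz":0,"claw":0},{"tx":-4.4,"ty":-15,"tz":0,"wx":0,"wy":0,"wz":0,"claw":0}]' 20
python3 - <<'E'
from h import *
st(); print(rel([.376,-.136,.014],-4)); im,d,P=tips("s12")
E
```

```text
clock: 11.5
position: [0.3751, -0.136, 0.1086]
ee_rot: [2.297, 2.143, 0.0]
force: [1.1, 0.8, 0.3]
width: 0.013
t 11.5 p [ 0.3751 -0.136   0.1086] yhead -4.0 zax [ 0. -0. -1.] F [1.1 0.8 0.3] T [-0.07 -0.03  0.02] w 0.013 q [-0.22  0.22  0.51  2.25 -0.16  0.71  0.34]
{'shift_cm': array([0.01, 0.09, 9.46]), 'turn': [array([0.01, 0.01, 0.04]), array([-1.0000e-02,  2.0000e-02, -1.7996e+02])]}
```

View pics/s12.png

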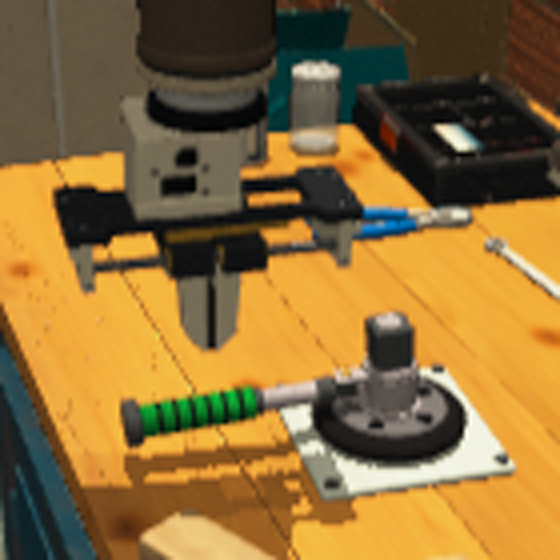

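```bash
python3 -m handwheel '[{"tx":0,"ty":0,"tz":3,"wx":0,"wy":0,"wz":0,"claw":0},{"tx":0,"ty":0,"tz":5.5,"wx":0,"wy":0,"wz":0,"claw":0},{"tx":0,"ty":0,"tz":7.5,"wx":0,"wy":0,"wz":0,"claw":0},{"tx":0,"ty":0,"tz":9,"wx":0,"wy":0,"wz":0,"claw":0},{"tx":0,"ty":0,"tz":9.4,"wx":0,"wy":0,"wz":0,"claw":0},{"tx":0,"ty":0,"tz":9.4,"wx":0,"wy":0,"wz":0,"claw":0},{"tx":0,"ty":0,"tz":9.4,"wx":0,"wy":0,"wz":0,"claw":0}]' 20
python3 - <<'E'
from h import *
st(); im,d,P=tips("s13")
E
```

```text
clock: 12.13
position: [0.375, -0.1364, 0.0149]
ee_rot: [2.297, 2.143, -0.0]
force: [0.4, -0.7, -0.5]
width: 0.009
t 12.13 p [ 0.375  -0.1364  0.0149] yhead -4.0 zax [-0. -0. -1.] F [ 0.4 -0.7 -0.5] T [-0.12  0.06  0.04] w 0.009 q [-0.09  0.41  0.39  2.33 -0.36  0.45  0.52]
```

View pics/s13.png

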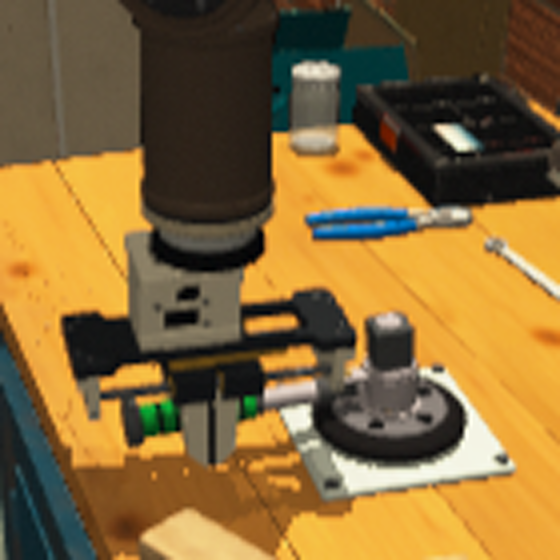

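```bash
cat >> h.py <<'E'
def arc(phis,n=(.5265,-.1025)):
    s=sensors.observe(); M=R.from_rotvec(s["ee_rot"]).as_matrix(); p=np.array(s["position"]); c=np.array([*n,p[2]])
    for f in phis:
        q=c+R.from_euler("z",-f,degrees=True).apply(p-c); print(f,(M.T@(q-p)*100).round(2))
    r=p-c; print("r",np.hypot(*r[:2]).round(4),"polar",np.degrees(np.arctan2(r[1],r[0])).round(1))
E
python3 - <<'E'
from h import *
arc([1,2,4,6,8,10,12])
E
```

```text
1 [ 0.26 -0.08 -0.  ]
2 [ 0.52 -0.15 -0.  ]
4 [ 1.05 -0.27 -0.  ]
6 [ 1.58 -0.38 -0.  ]
8 [ 2.11 -0.47 -0.  ]
10 [ 2.65 -0.54 -0.  ]
12 [ 3.19 -0.6  -0.  ]
r 0.1551 polar -167.4
```

```bash
python3 -m handwheel '[{"tx":0.26,"ty":-0.08,"tz":0,"wx":0,"wy":0,"wz":1,"claw":0},{"tx":0.52,"ty":-0.15,"tz":0,"wx":0,"wy":0,"wz":2,"claw":0},{"tx":1.05,"ty":-0.27,"tz":0,"wx":0,"wy":0,"wz":4,"claw":0},{"tx":1.58,"ty":-0.38,"tz":0,"wx":0,"wy":0,"wz":6,"claw":0},{"tx":1.85,"ty":-0.43,"tz":0,"wx":0,"wy":0,"wz":7,"claw":0},{"tx":2.11,"ty":-0.47,"tz":0,"wx":0,"wy":0,"wz":8,"claw":0}]' 20
python3 - <<'E'
from h import *
st(); arc([1,2,3,4,5,6,8])
E
```

```text
clock: 12.68
position: [0.3714, -0.1143, 0.0152]
ee_rot: [2.442, 1.976, 0.001]
force: [-0.3, -0.8, -0.7]
width: 0.006
t 12.68 p [ 0.3714 -0.1143  0.0152] yhead -12.0 zax [ 0.001  0.    -1.   ] F [-0.3 -0.8 -0.7] T [-0.16  0.07  0.04] w 0.006 q [-0.18  0.41  0.43  2.36 -0.4   0.44  0.38]
1 [ 0.26 -0.07  0.  ]
2 [ 0.52 -0.14  0.  ]
3 [ 0.79 -0.21  0.  ]
4 [ 1.05 -0.27  0.  ]
5 [ 1.32 -0.33  0.  ]
6 [ 1.58 -0.38  0.  ]
8 [ 2.12 -0.47  0.  ]
r 0.1555 polar -175.6
```

```bash
python3 -m handwheel '[{"tx":0.26,"ty":-0.07,"tz":0,"wx":0,"wy":0,"wz":1,"claw":0},{"tx":0.52,"ty":-0.14,"tz":0,"wx":0,"wy":0,"wz":2,"claw":0},{"tx":0.79,"ty":-0.21,"tz":0,"wx":0,"wy":0,"wz":3,"claw":0},{"tx":1.05,"ty":-0.27,"tz":0,"wx":0,"wy":0,"wz":4,"claw":0},{"tx":1.32,"ty":-0.33,"tz":0,"wx":0,"wy":0,"wz":5,"claw":0},{"tx":1.58,"ty":-0.38,"tz":0,"wx":0,"wy":0,"wz":6,"claw":0}]' 20
python3 - <<'E'
from h import *
st(); arc([1])
im,d,P=tips("s14")
E
```

```text
clock: 13.18
position: [0.3709, -0.0985, 0.0149]
ee_rot: [2.543, 1.844, 0.0]
force: [0.6, -1.5, 0.3]
width: 0.006
t 13.18 p [ 0.3709 -0.0985  0.0149] yhead -18.1 zax [ 0. -0. -1.] F [ 0.6 -1.5  0.3] T [-0.4   0.06  0.02] w 0.006 q [-0.24  0.41  0.46  2.37 -0.43  0.44  0.27]
1 [ 0.26 -0.08 -0.  ]
r 0.1557 polar 178.5
```

View pics/s14.png

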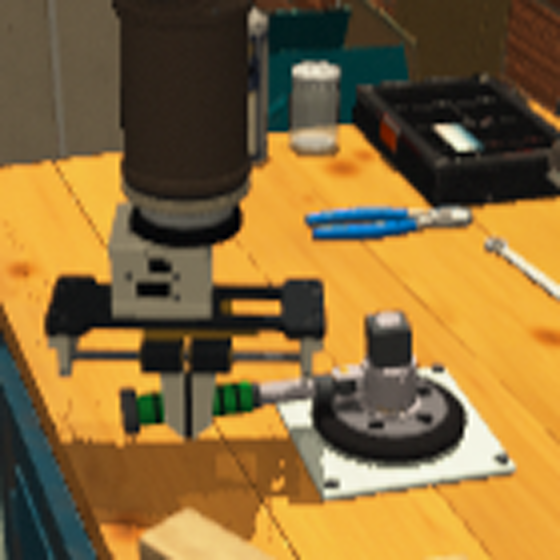

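```bash
python3 - <<'E'
from h import *
arc([1,2,3,4,5,6])
E
python3 -m handwheel '[{"tx":0.26,"ty":-0.08,"tz":0,"wx":0,"wy":0,"wz":0,"claw":0},{"tx":0.52,"ty":-0.15,"tz":0,"wx":0,"wy":0,"wz":0,"claw":0},{"tx":0.79,"ty":-0.21,"tz":0,"wx":0,"wy":0,"wz":0,"claw":0},{"tx":1.05,"ty":-0.27,"tz":0,"wx":0,"wy":0,"wz":0,"claw":0},{"tx":1.32,"ty":-0.33,"tz":0,"wx":0,"wy":0,"wz":0,"claw":0},{"tx":1.58,"ty":-0.38,"tz":0,"wx":0,"wy":0,"wz":0,"claw":0}]' 20
python3 - <<'E'
from h import *
st(); arc([1,2,3,4,5,6])
E
```

```text
1 [ 0.26 -0.07  0.  ]
2 [ 0.52 -0.15  0.  ]
3 [ 0.79 -0.21  0.  ]
4 [ 1.05 -0.27  0.  ]
5 [ 1.32 -0.33  0.  ]
6 [ 1.58 -0.38  0.  ]
r 0.1557 polar 178.4
clock: 13.73
position: [0.372, -0.0821, 0.0148]
ee_rot: [-2.541, -1.847, 0.0]
force: [1.3, -1.1, 0.7]
width: 0.006
t 13.73 p [ 0.372  -0.0821  0.0148] yhead -18.0 zax [-0.  0. -1.] F [ 1.3 -1.1  0.7] T [-0.5  -0.04  0.02] w 0.006 q [-0.29  0.4   0.47  2.38 -0.43  0.44  0.23]
1 [ 0.27 -0.05  0.  ]
2 [ 0.54 -0.09  0.  ]
3 [ 0.81 -0.13  0.  ]
4 [ 1.08 -0.16  0.  ]
5 [ 1.35 -0.19  0.  ]
6 [ 1.62 -0.21  0.  ]
r 0.1559 polar 172.5
```

```bash
python3 -m handwheel '[{"tx":0.27,"ty":-0.05,"tz":0,"wx":0,"wy":0,"wz":1,"claw":0},{"tx":0.54,"ty":-0.09,"tz":0,"wx":0,"wy":0,"wz":2,"claw":0},{"tx":0.81,"ty":-0.13,"tz":0,"wx":0,"wy":0,"wz":3,"claw":0},{"tx":1.08,"ty":-0.16,"tz":0,"wx":0,"wy":0,"wz":4,"claw":0},{"tx":1.35,"ty":-0.19,"tz":0,"wx":0,"wy":0,"wz":5,"claw":0},{"tx":1.62,"ty":-0.21,"tz":0,"wx":0,"wy":0,"wz":6,"claw":0}]' 20
python3 - <<'E'
from h import *
st(); arc([1,2,3,4,5,6])
im,d,P=tips("s15")
E
```

```text
clock: 14.23
position: [0.3749, -0.0661, 0.0148]
ee_rot: [-2.636, -1.709, 0.0]
force: [-0.3, -1.4, 0.6]
width: 0.007
t 14.23 p [ 0.3749 -0.0661  0.0148] yhead -24.1 zax [-0.  0. -1.] F [-0.3 -1.4  0.6] T [-0.52  0.04  0.06] w 0.007 q [-0.36  0.41  0.5   2.38 -0.46  0.44  0.11]
1 [ 0.27 -0.05 -0.  ]
2 [ 0.54 -0.09 -0.  ]
3 [ 0.81 -0.13 -0.  ]
4 [ 1.08 -0.16 -0.  ]
5 [ 1.35 -0.19 -0.  ]
6 [ 1.62 -0.22 -0.  ]
r 0.1559 polar 166.5
```

View pics/s15.png

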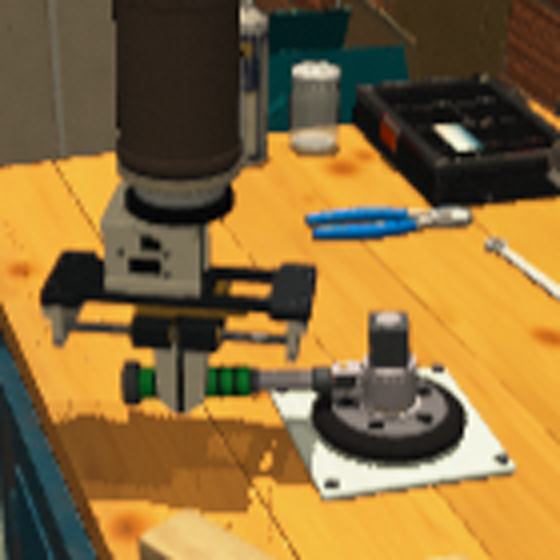

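The handle follows the finger and the nut is still running free (about 1.4 N). I continue.

```bash
python3 -m handwheel '[{"tx":0.27,"ty":-0.05,"tz":0,"wx":0,"wy":0,"wz":1,"claw":0},{"tx":0.54,"ty":-0.09,"tz":0,"wx":0,"wy":0,"wz":2,"claw":0},{"tx":0.81,"ty":-0.13,"tz":0,"wx":0,"wy":0,"wz":3,"claw":0},{"tx":1.08,"ty":-0.16,"tz":0,"wx":0,"wy":0,"wz":4,"claw":0},{"tx":1.35,"ty":-0.19,"tz":0,"wx":0,"wy":0,"wz":5,"claw":0},{"tx":1.62,"ty":-0.22,"tz":0,"wx":0,"wy":0,"wz":6,"claw":0}]' 20
python3 - <<'E'
from h import *
st(); arc([1,6])
E
```

```text
clock: 14.78
position: [0.3796, -0.0504, 0.0148]
ee_rot: [-2.722, -1.569, 0.0]
force: [-0.3, -1.7, -0.1]
width: 0.007
t 14.78 p [ 0.3796 -0.0504  0.0148] yhead -30.1 zax [-0.  0. -1.] F [-0.3 -1.7 -0.1] T [-0.41  0.05  0.  ] w 0.007 q [-0.42  0.42  0.54  2.38 -0.5   0.45  0.  ]
1 [ 0.27 -0.05  0.  ]
6 [ 1.62 -0.21  0.  ]
r 0.1559 polar 160.5
```

```bash
python3 -m handwheel '[{"tx":0.27,"ty":-0.05,"tz":0,"wx":0,"wy":0,"wz":1,"claw":0},{"tx":0.54,"ty":-0.09,"tz":0,"wx":0,"wy":0,"wz":2,"claw":0},{"tx":0.81,"ty":-0.13,"tz":0,"wx":0,"wy":0,"wz":3,"claw":0},{"tx":1.08,"ty":-0.16,"tz":0,"wx":0,"wy":0,"wz":4,"claw":0},{"tx":1.35,"ty":-0.19,"tz":0,"wx":0,"wy":0,"wz":5,"claw":0},{"tx":1.62,"ty":-0.22,"tz":0,"wx":0,"wy":0,"wz":6,"claw":0}]' 20
python3 - <<'E'
from h import *
st(); arc([1,6])
E
```

```text
clock: 15.28
position: [0.3858, -0.0353, 0.0148]
ee_rot: [-2.8, -1.424, 0.0]
force: [-1.1, -2.1, -0.4]
width: 0.004
t 15.28 p [ 0.3858 -0.0353  0.0148] yhead -36.1 zax [-0.  0. -1.] F [-1.1 -2.1 -0.4] T [-0.45  0.18 -0.02] w 0.004 q [-0.49  0.43  0.57  2.37 -0.53  0.46 -0.11]
1 [ 0.27 -0.05 -0.  ]
6 [ 1.62 -0.21 -0.  ]
r 0.1559 polar 154.5
```

```bash
python3 -m handwheel '[{"tx":0.27,"ty":-0.05,"tz":0,"wx":0,"wy":0,"wz":1,"claw":0},{"tx":0.54,"ty":-0.09,"tz":0,"wx":0,"wy":0,"wz":2,"claw":0},{"tx":0.81,"ty":-0.13,"tz":0,"wx":0,"wy":0,"wz":3,"claw":0},{"tx":1.08,"ty":-0.16,"tz":0,"wx":0,"wy":0,"wz":4,"claw":0}]' 20
python3 - <<'E'
from h import *
st(); arc([1,6])
E
```

```text
clock: 15.62
position: [0.3909, -0.0256, 0.0148]
ee_rot: [-2.848, -1.325, 0.0]
force: [-0.1, -0.9, -0.2]
width: 0.004
t 15.62 p [ 0.3909 -0.0256  0.0148] yhead -40.1 zax [-0.  0. -1.] F [-0.1 -0.9 -0.2] T [-0.43  0.23 -0.05] w 0.004 q [-0.53  0.44  0.59  2.36 -0.55  0.47 -0.18]
1 [ 0.27 -0.05  0.  ]
6 [ 1.62 -0.21  0.  ]
r 0.1559 polar 150.4
```

```bash
python3 -m handwheel '[{"tx":0.27,"ty":-0.05,"tz":0,"wx":0,"wy":0,"wz":1,"claw":0},{"tx":0.54,"ty":-0.09,"tz":0,"wx":0,"wy":0,"wz":2,"claw":0},{"tx":0.81,"ty":-0.13,"tz":0,"wx":0,"wy":0,"wz":3,"claw":0},{"tx":1.08,"ty":-0.16,"tz":0,"wx":0,"wy":0,"wz":4,"claw":0}]' 20
python3 - <<'E'
from h import *
st(); im,d,P=tips("s16")
E
```

```text
clock: 15.95
position: [0.3966, -0.0163, 0.0148]
ee_rot: [-2.893, -1.225, 0.0]
force: [-0.5, -1.4, -0.0]
width: 0.003
t 15.95 p [ 0.3966 -0.0163  0.0148] yhead -44.1 zax [-0.  0. -1.] F [-0.5 -1.4 -0. ] T [-0.38  0.32  0.05] w 0.003 q [-0.56  0.45  0.62  2.35 -0.57  0.48 -0.25]
```

View pics/s16.png

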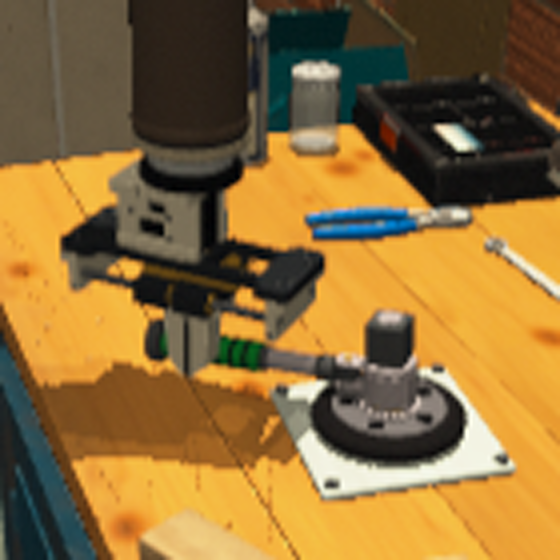

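```bash
python3 -m handwheel '[{"tx":0.27,"ty":-0.05,"tz":0,"wx":0,"wy":0,"wz":1,"claw":0},{"tx":0.54,"ty":-0.09,"tz":0,"wx":0,"wy":0,"wz":2,"claw":0},{"tx":0.81,"ty":-0.13,"tz":0,"wx":0,"wy":0,"wz":3,"claw":0}]' 20
python3 - <<'E'
from h import *
st(); arc([1,4])
E
```

```text
clock: 16.25
position: [0.401, -0.0097, 0.0148]
ee_rot: [-2.924, -1.149, 0.001]
force: [-2.6, -2.6, -0.1]
width: 0.003
t 16.25 p [ 0.401  -0.0097  0.0148] yhead -47.1 zax [-0.  0. -1.] F [-2.6 -2.6 -0.1] T [-0.61  0.53  0.03] w 0.003 q [-0.59  0.46  0.63  2.34 -0.58  0.49 -0.3 ]
1 [ 0.27 -0.05 -0.  ]
4 [ 1.08 -0.16 -0.  ]
r 0.156 polar 143.5
```

Force is rising (3.7 N), so the nut is tight. Now small steps.

```bash
python3 -m handwheel '[{"tx":0.13,"ty":-0.02,"tz":0,"wx":0,"wy":0,"wz":0.5,"claw":0},{"tx":0.27,"ty":-0.05,"tz":0,"wx":0,"wy":0,"wz":1,"claw":0},{"tx":0.4,"ty":-0.07,"tz":0,"wx":0,"wy":0,"wz":1.5,"claw":0}]' 20
python3 - <<'E'
from h import *
st()
E
python3 -m handwheel '[{"tx":0.13,"ty":-0.02,"tz":0,"wx":0,"wy":0,"wz":0.5,"claw":0},{"tx":0.27,"ty":-0.05,"tz":0,"wx":0,"wy":0,"wz":1,"claw":0}]' 20
python3 - <<'E'
from h import *
st()
E
```

```text
clock: 16.5
position: [0.4034, -0.0066, 0.0148]
ee_rot: [-2.938, -1.112, 0.001]
force: [-1.8, -3.3, 1.4]
width: 0.004
t 16.5 p [ 0.4034 -0.0066  0.0148] yhead -48.5 zax [-0. -0. -1.] F [-1.8 -3.3  1.4] T [-0.78  0.76  0.04] w 0.004 q [-0.6   0.46  0.64  2.34 -0.59  0.5  -0.33]
clock: 16.67
position: [0.405, -0.0045, 0.0147]
ee_rot: [-2.948, -1.086, 0.001]
force: [-3.5, -3.5, 2.1]
width: 0.004
t 16.67 p [ 0.405  -0.0045  0.0147] yhead -49.6 zax [-0.001 -0.    -1.   ] F [-3.5 -3.5  2.1] T [-0.9   0.88  0.01] w 0.004 q [-0.61  0.47  0.65  2.33 -0.6   0.5  -0.35]
```

```bash
for i in 1; do :; done; python3 -m handwheel '[{"tx":0.13,"ty":-0.02,"tz":0,"wx":0,"wy":0,"wz":0.5,"claw":0},{"tx":0.27,"ty":-0.05,"tz":0,"wx":0,"wy":0,"wz":1,"claw":0}]' 20 >/dev/null
python3 - <<'E'
from h import *
st()
E
python3 -m handwheel '[{"tx":0.13,"ty":-0.02,"tz":0,"wx":0,"wy":0,"wz":0.5,"claw":0},{"tx":0.27,"ty":-0.05,"tz":0,"wx":0,"wy":0,"wz":1,"claw":0}]' 20 >/dev/null
python3 - <<'E'
from h import *
st()
E
```

```text
t 16.83 p [ 0.4066 -0.0025  0.0147] yhead -50.6 zax [-0.001 -0.    -1.   ] F [-5.8 -4.   1.3] T [-1.08  1.01  0.04] w 0.002 q [-0.62  0.47  0.65  2.33 -0.6   0.51 -0.36]
t 17.0 p [ 0.4082 -0.0005  0.0147] yhead -51.6 zax [-0.001 -0.    -1.   ] F [-5.7 -5.7  0.8] T [-1.27  1.16  0.09] w 0.006 q [-0.63  0.47  0.66  2.33 -0.61  0.51 -0.38]
```

```bash
python3 -m handwheel '[{"tx":0.13,"ty":-0.02,"tz":0,"wx":0,"wy":0,"wz":0.5,"claw":0},{"tx":0.27,"ty":-0.05,"tz":0,"wx":0,"wy":0,"wz":1,"claw":0}]' 20 >/dev/null
python3 - <<'E'
from h import *
st()
E
python3 -m handwheel '[{"tx":0.13,"ty":-0.02,"tz":0,"wx":0,"wy":0,"wz":0.5,"claw":0},{"tx":0.27,"ty":-0.05,"tz":0,"wx":0,"wy":0,"wz":1,"claw":0}]' 20 >/dev/null
python3 - <<'E'
from h import *
st(); arc([1,2,3,4]); im,d,P=tips("s17")
E
```

```text
t 17.17 p [0.4098 0.0014 0.0146] yhead -52.6 zax [-0.001 -0.001 -1.   ] F [-5.2 -5.5  1.8] T [-1.41  1.21  0.08] w 0.005 q [-0.64  0.48  0.66  2.32 -0.61  0.52 -0.4 ]
t 17.33 p [0.4114 0.0033 0.0146] yhead -53.6 zax [-0.002 -0.001 -1.   ] F [-6.1 -7.2  1.8] T [-1.55  1.32  0.02] w 0.004 q [-0.64  0.48  0.67  2.32 -0.62  0.52 -0.42]
1 [ 0.27 -0.05 -0.  ]
2 [ 0.54 -0.09 -0.  ]
3 [ 0.81 -0.13 -0.  ]
4 [ 1.08 -0.17 -0.  ]
r 0.1563 polar 137.4
```

View pics/s17.png

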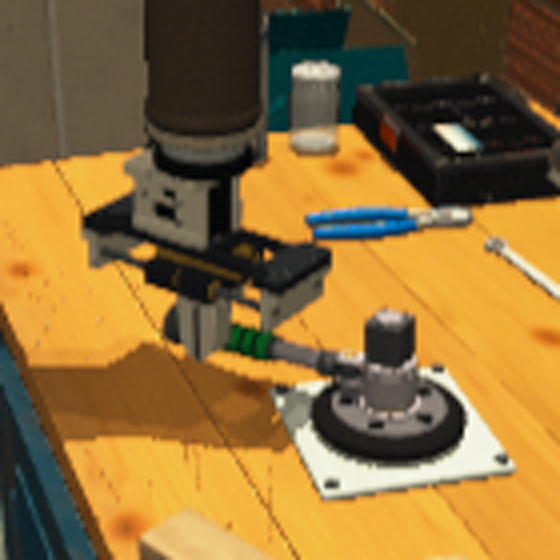

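```bash
python3 -m handwheel '[{"tx":0.13,"ty":-0.02,"tz":0,"wx":0,"wy":0,"wz":0.5,"claw":0},{"tx":0.27,"ty":-0.05,"tz":0,"wx":0,"wy":0,"wz":1,"claw":0}]' 20 >/dev/null
python3 - <<'E'
from h import *
st()
E
python3 -m handwheel '[{"tx":0.13,"ty":-0.02,"tz":0,"wx":0,"wy":0,"wz":0.5,"claw":0},{"tx":0.27,"ty":-0.05,"tz":0,"wx":0,"wy":0,"wz":1,"claw":0}]' 20 >/dev/null
python3 - <<'E'
from h import *
st()
E
```

```text
t 17.55 p [0.413  0.0051 0.0145] yhead -54.6 zax [-0.002 -0.001 -1.   ] F [-5.5 -8.3  1.8] T [-1.65  1.36  0.01] w 0.01 q [-0.65  0.48  0.68  2.31 -0.62  0.52 -0.43]
t 17.72 p [0.4147 0.0069 0.0145] yhead -55.6 zax [-0.002 -0.001 -1.   ] F [-7.  -8.5  2.7] T [-1.79  1.55  0.11] w 0.005 q [-0.66  0.49  0.68  2.31 -0.62  0.53 -0.45]
```

```bash
python3 -m handwheel '[{"tx":0.13,"ty":-0.02,"tz":0,"wx":0,"wy":0,"wz":0.5,"claw":0},{"tx":0.27,"ty":-0.05,"tz":0,"wx":0,"wy":0,"wz":1,"claw":0}]' 20 >/dev/null
python3 - <<'E'
from h import *
st()
E
```

```text
t 17.88 p [0.4166 0.0088 0.0145] yhead -56.6 zax [-0.002 -0.001 -1.   ] F [-7.7 -8.2  1.3] T [-1.77  1.59  0.03] w 0.004 q [-0.67  0.49  0.69  2.31 -0.63  0.53 -0.47]
```

```bash
python3 -m handwheel '[{"tx":0.13,"ty":-0.02,"tz":0,"wx":0,"wy":0,"wz":0.5,"claw":0},{"tx":0.27,"ty":-0.05,"tz":0,"wx":0,"wy":0,"wz":1,"claw":0}]' 20 >/dev/null
python3 - <<'E'
from h import *
st()
E
python3 -m handwheel '[{"tx":0.13,"ty":-0.02,"tz":0,"wx":0,"wy":0,"wz":0.5,"claw":0},{"tx":0.27,"ty":-0.05,"tz":0,"wx":0,"wy":0,"wz":1,"claw":0}]' 20 >/dev/null
python3 - <<'E'
from h import *
st()
E
```

```text
t 18.05 p [0.4185 0.0107 0.0145] yhead -57.6 zax [-0.003 -0.001 -1.   ] F [-7.5 -7.5  2.7] T [-1.83  1.63  0.03] w 0.004 q [-0.67  0.5   0.69  2.3  -0.63  0.54 -0.48]
t 18.22 p [0.4204 0.0126 0.0144] yhead -58.6 zax [-0.003 -0.001 -1.   ] F [-6.  -8.5  1.8] T [-1.89  1.59  0.  ] w 0.008 q [-0.68  0.5   0.7   2.3  -0.64  0.54 -0.5 ]
```

The pull has levelled off at about 11 N (|T| ≈ 2.4), so the wrench is clicking. I go slightly further to be clearly past 0.08 rad and well short of the stop.

```bash
python3 -m handwheel '[{"tx":0.13,"ty":-0.02,"tz":0,"wx":0,"wy":0,"wz":0.5,"claw":0},{"tx":0.27,"ty":-0.05,"tz":0,"wx":0,"wy":0,"wz":1,"claw":0},{"tx":0.4,"ty":-0.07,"tz":0,"wx":0,"wy":0,"wz":1.5,"claw":0}]' 20 >/dev/null
python3 - <<'E'
from h import *
st()
E
python3 -m handwheel '[{"tx":0.13,"ty":-0.02,"tz":0,"wx":0,"wy":0,"wz":0.5,"claw":0},{"tx":0.27,"ty":-0.05,"tz":0,"wx":0,"wy":0,"wz":1,"claw":0},{"tx":0.4,"ty":-0.07,"tz":0,"wx":0,"wy":0,"wz":1.5,"claw":0}]' 20 >/dev/null
python3 - <<'E'
from h import *
st(); im,d,P=tips("s18")
cv2.imwrite("pics/s18.png",cv2.resize(im[180:240,215:305],None,fx=8,fy=8,interpolation=cv2.INTER_CUBIC))
E
```

```text
t 18.47 p [0.4234 0.0152 0.0144] yhead -60.1 zax [-0.003 -0.001 -1.   ] F [-6.9 -7.5  1.6] T [-1.88  1.62  0.02] w 0.006 q [-0.69  0.51  0.71  2.29 -0.65  0.55 -0.52]
t 18.72 p [0.4264 0.0178 0.0144] yhead -61.6 zax [-0.003 -0.001 -1.   ] F [-7.3 -8.5  2. ] T [-1.93  1.72 -0.02] w 0.004 q [-0.7   0.51  0.72  2.28 -0.65  0.56 -0.55]
```

View pics/s18.png

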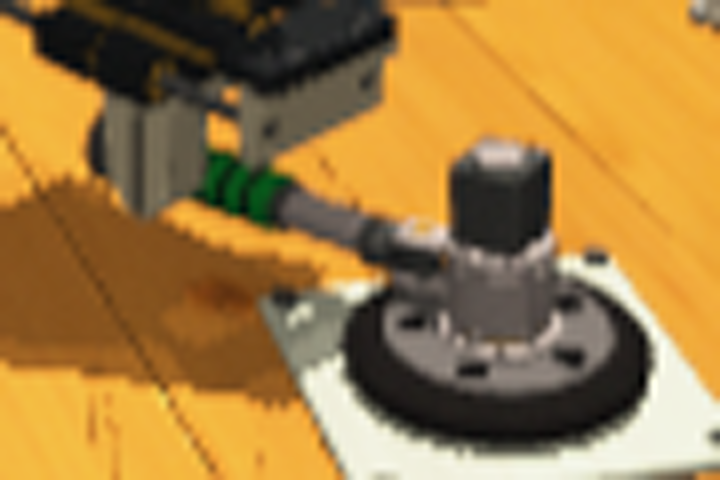

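```bash
python3 -m handwheel '[{"tx":0.13,"ty":-0.02,"tz":0,"wx":0,"wy":0,"wz":0.5,"claw":0},{"tx":0.27,"ty":-0.05,"tz":0,"wx":0,"wy":0,"wz":1,"claw":0},{"tx":0.4,"ty":-0.07,"tz":0,"wx":0,"wy":0,"wz":1.5,"claw":0}]' 20 >/dev/null
python3 - <<'E'
from h import *
st(); arc([-1,-2,-3,-5,-8,-10,-12,-15])
im,d,P=tips("x")
np.savez("clk.npz",im=im)
E
```

```text
t 19.02 p [0.4295 0.0203 0.0144] yhead -63.1 zax [-0.003 -0.001 -1.   ] F [-7.4 -8.2  1.5] T [-1.86  1.81  0.04] w 0.004 q [-0.71  0.52  0.72  2.28 -0.66  0.56 -0.57]
-1 [-0.27  0.06  0.  ]
-2 [-0.53  0.12  0.  ]
-3 [-0.8   0.18  0.  ]
-5 [-1.32  0.33  0.  ]
-8 [-2.1   0.58  0.01]
-10 [-2.62  0.77  0.01]
-12 [-3.12  0.98  0.01]
-15 [-3.86  1.32  0.01]
r 0.1564 polar 128.3
```

Pull still flat at 11 N after 20 mm of travel. I stop here and ease back slowly so the handle springs back gently.

```bash
python3 -m handwheel '[{"tx":-0.27,"ty":0.06,"tz":0,"wx":0,"wy":0,"wz":-1,"claw":0},{"tx":-0.53,"ty":0.12,"tz":0,"wx":0,"wy":0,"wz":-2,"claw":0},{"tx":-0.8,"ty":0.18,"tz":0,"wx":0,"wy":0,"wz":-3,"claw":0},{"tx":-1.06,"ty":0.25,"tz":0,"wx":0,"wy":0,"wz":-4,"claw":0},{"tx":-1.32,"ty":0.33,"tz":0,"wx":0,"wy":0,"wz":-5,"claw":0},{"tx":-1.58,"ty":0.41,"tz":0,"wx":0,"wy":0,"wz":-6,"claw":0},{"tx":-1.84,"ty":0.49,"tz":0,"wx":0,"wy":0,"wz":-7,"claw":0},{"tx":-2.1,"ty":0.58,"tz":0,"wx":0,"wy":0,"wz":-8,"claw":0},{"tx":-2.36,"ty":0.67,"tz":0,"wx":0,"wy":0,"wz":-9,"claw":0},{"tx":-2.62,"ty":0.77,"tz":0,"wx":0,"wy":0,"wz":-10,"claw":0}]' 20 >/dev/null
python3 - <<'E'
from h import *
st(); arc([-2,-4,-6,-9,-12])
E
```

```text
t 19.9 p [0.4112 0.0027 0.0147] yhead -53.0 zax [-0.001  0.    -1.   ] F [-2.1 -1.3  2.3] T [-0.35  0.74 -0.  ] w 0.001 q [-0.64  0.48  0.67  2.32 -0.61  0.52 -0.4 ]
-2 [-0.53  0.11  0.  ]
-4 [-1.06  0.24  0.  ]
-6 [-1.59  0.38  0.  ]
-9 [-2.36  0.64  0.  ]
-12 [-3.13  0.93  0.  ]
r 0.1561 polar 137.6
```

```bash
python3 -m handwheel '[{"tx":-0.27,"ty":0.05,"tz":0,"wx":0,"wy":0,"wz":-1,"claw":0},{"tx":-0.53,"ty":0.11,"tz":0,"wx":0,"wy":0,"wz":-2,"claw":0},{"tx":-0.8,"ty":0.17,"tz":0,"wx":0,"wy":0,"wz":-3,"claw":0},{"tx":-1.06,"ty":0.24,"tz":0,"wx":0,"wy":0,"wz":-4,"claw":0},{"tx":-1.59,"ty":0.38,"tz":0,"wx":0,"wy":0,"wz":-6,"claw":0},{"tx":-2.36,"ty":0.64,"tz":0,"wx":0,"wy":0,"wz":-6,"claw":0},{"tx":-3.13,"ty":0.93,"tz":0,"wx":0,"wy":0,"wz":-6,"claw":0},{"tx":-3.13,"ty":0.93,"tz":0,"wx":0,"wy":0,"wz":-6,"claw":0}]' 20 >/dev/null
python3 - <<'E'
from h import *
st(); im,d,P=tips("s19"); cv2.imwrite("pics/s19.png",cv2.resize(im[170:240,205:305],None,fx=7,fy=7,interpolation=cv2.INTER_CUBIC))
E
```

```text
t 20.57 p [ 0.3912 -0.025   0.0149] yhead -47.1 zax [-0. -0. -1.] F [-0.2 -0.   0.8] T [-0.13  0.16  0.02] w 0.007 q [-0.55  0.45  0.63  2.36 -0.58  0.48 -0.27]
```

View pics/s19.png

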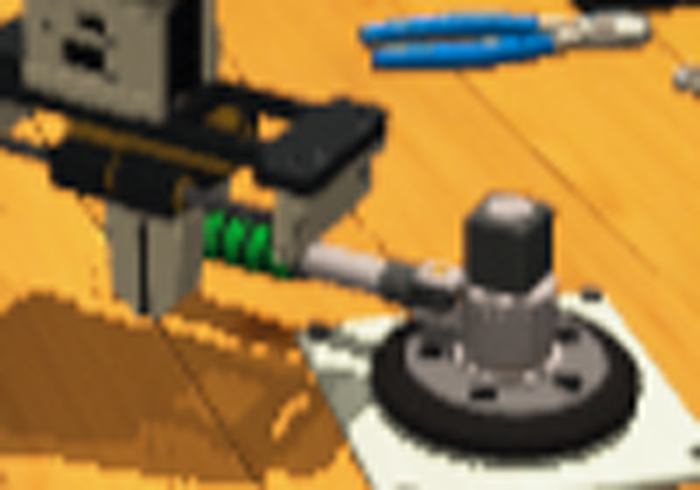

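```bash
python3 -m handwheel '[{"tx":-0.5,"ty":0,"tz":-1,"wx":0,"wy":0,"wz":0,"claw":0},{"tx":-0.5,"ty":0,"tz":-4,"wx":0,"wy":0,"wz":0,"claw":0},{"tx":-0.5,"ty":0,"tz":-8,"wx":0,"wy":0,"wz":0,"claw":0},{"tx":-0.5,"ty":0,"tz":-12,"wx":0,"wy":0,"wz":0,"claw":0},{"tx":-0.5,"ty":0,"tz":-15,"wx":0,"wy":0,"wz":0,"claw":0},{"tx":-0.5,"ty":0,"tz":-15,"wx":0,"wy":0,"wz":0,"claw":0},{"tx":-0.5,"ty":0,"tz":-15,"wx":0,"wy":0,"wz":0,"claw":0}]' 20 
python3 - <<'E'
from h import *
st(); im,d,P=tips("s20")
a=vision.get_image("top")[0]; cv2.imwrite("pics/t20.png",cv2.resize(a[130:250,210:340],None,fx=5,fy=5,interpolation=cv2.INTER_CUBIC))
from fit import *
for yw in(140,150):
    x0=[.526,-.104,yw/1000]; S=np.array([x0]+[np.array(x0)+np.eye(3)[i]*.004 for i in range(3)])
    f=minimize(lambda p:wrres("side",im,p[0],p[1],p[2]*1000,.03),x0,method="Nelder-Mead",options=dict(initial_simplex=S,xatol=1e-4,fatol=.02,maxiter=250)); print(f.x.round(4),f.fun)
E
```

```text
clock: 21.2
position: [0.3901, -0.0259, 0.1661]
ee_rot: [-2.921, -1.153, -0.007]
force: [-1.3, 0.3, -0.9]
width: 0.005
t 21.2 p [ 0.3901 -0.0259  0.1661] yhead -46.9 zax [ 0.004  0.003 -1.   ] F [-1.3  0.3 -0.9] T [-0.13  0.12 -0.03] w 0.005 q [-0.95  0.11  0.99  2.22 -0.12  0.86 -0.7 ]
[ 0.5265 -0.0997  0.1371] 2137.2764454032235
[ 0.5232 -0.101   0.1553] 2261.885028549245
```

View pics/s20.png

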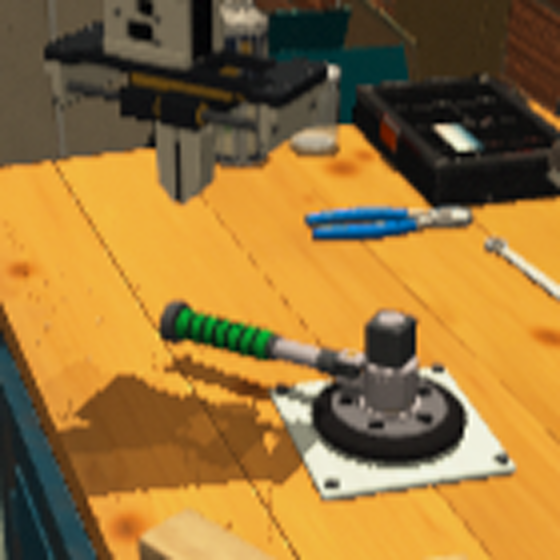

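View pics/t20.png

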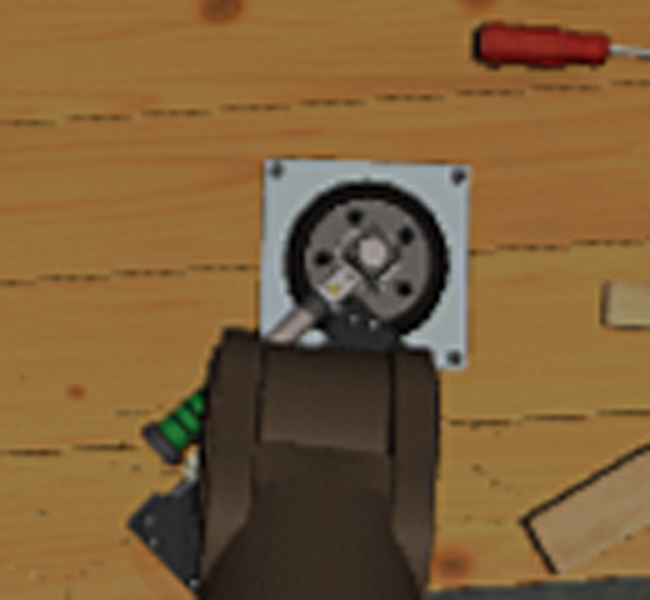

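```bash
cat > bend.py <<'E'
from fit import *
def wb(n,im,x,y,yaw,bend,box,z=.03):
    a=np.radians(yaw); e=np.array([np.cos(a),np.sin(a)]); f=np.array([-e[1],e[0]])
    a2=np.radians(yaw-bend); e2=np.array([np.cos(a2),np.sin(a2)]); f2=np.array([-e2[1],e2[0]]); pv=np.array([x,y])+.034*e
    C=Can(n,box)
    def bar(r0,r1,rad,zc):
        return np.array([[*(pv+e2*(q-.034)+f2*rad*np.cos(t)),z+zc+rad*np.sin(t)] for q in(r0,r1) for t in np.linspace(0,2*np.pi,24)])
    C.draw(circ(x,y,.026,.06)); C.draw(circ(x,y,.027,.041))
    C.draw(bar(.105,.1925,.0125,.018)); C.draw(bar(.05,.107,.0085,.018))
    C.draw(np.r_[circ(x,y,z,.021),circ(x,y,z+.034,.021)]); C.draw(circ(x,y,z+.034,.021))
    C.prism(np.array([[x,y]+s1*.015*e+s2*.015*f for s1,s2 in((1,1),(1,-1),(-1,-1),(-1,1))]),z+.034,z+.068)
    return C.resid(im)
E
python3 - <<'E'
from bend import *
from h import vision
A=np.load("clk.npz")["im"]; B=vision.get_image("side")[0]
box=(243,190,292,236)
for nm,im in(("click",A),("now",B)):
    best=[]
    for yaw in range(120,148,3):
      for bend in range(-6,25,3):
        best.append((min(wb("side",im,.5255,yy,yaw,bend,box) for yy in(-.1055,-.103)),yaw,bend))
    best.sort(); print(nm,[(round(b[0]),b[1],b[2]) for b in best[:8]])
h=[cv2.resize(i[190:236,243:292],None,fx=8,fy=8,interpolation=cv2.INTER_CUBIC) for i in(A,B)]; cv2.imwrite("pics/cmp.png",np.hstack(h))
E
```

```text
click [(2140, 123, -3), (2141, 129, 6), (2143, 132, 9), (2144, 138, 18), (2144, 141, 21), (2145, 129, 3), (2146, 126, 0), (2146, 123, -6)]
now [(1978, 132, -3), (1987, 129, -6), (1992, 135, 3), (1994, 135, 0), (1995, 132, -6), (1997, 138, 6), (1997, 132, 0), (2008, 138, 9)]
```

View pics/cmp.png

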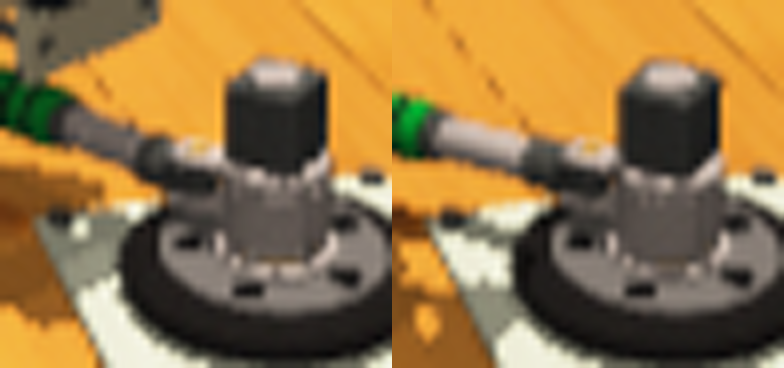

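The comparison shows the handle bent relative to the head at the click (left), and straight and seated now (right). The arm is clear, so I hand in.

```bash
python3 - <<'E'
from h import *
st(); print(arm.sign_off())
E
```

```text
t 21.35 p [ 0.3879 -0.0267  0.164 ] yhead -47.0 zax [-0.002 -0.    -1.   ] F [ 0.  -0.2 -0.8] T [-0.12  0.13 -0.02] w 0.004 q [-0.94  0.11  0.99  2.22 -0.13  0.86 -0.7 ]
the job is handed in; nothing more can be done
None
```

I set the wrench's socket home on the nut, turned it clockwise by pushing the handle with closed fingers until it clicked, eased back, and handed in at 21.35 s. There was no verdict, so this rests on my own checks.

**Seating:** I gripped the wrench by the boss. The socket met the washer at the expected height, and pressing on gave 15 N with no further travel.

**Click:** The nut ran free for about 0.65 rad at 1–2 N. The pull then rose to about 11 N and stayed flat over the last 20 mm of travel, about 0.16 rad at the breakaway joint. I stopped there; it never neared the 20 N over-tightening level.

**Release:** I backed off slowly with the finger against the handle, then lifted clear. The last pictures show the wrench straight and seated on the nut, with the bystanders in view where they were. The wrist force was near zero.

**What disagreed or stayed uncertain:**
- **Height reading:** the reported tool height was about 35 mm lower than the cameras showed, so I worked from the camera heights.
- **Force rise:** the pull climbed more gradually before the click than the stated shaft stiffness predicts.
- **Tilt under load:** a sliver of brass at the socket rim suggests the head tilted slightly during the pull. It looks seated again after release.
- **Bend at the click:** a model fit for the bend angle was inconclusive. The evidence for the click is the flat pull, about 25 mm of springback, and the visible bend of the handle in the click picture.

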